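# Load the coil test bridge

## Task

Push the three copper choke coils as one closed, upright row along the bench, in under the white bridge, until the leading coil meets the black rubber stop and all three stand tight together, straight and centred between the posts; do not lift them or let the row break up or buckle. Then slide the red plate sideways off the top of its stack onto the bridge deck, without lifting it, until it lies flat, straight and centred against the black lip at the deck's edge away from the stack. Leave the two brown plates where they are in the stack, and disturb nothing else.

Things in the scene. Friction and masses are not known exactly. Their poses are not given: they have to be found in the camera images.
- fixture: Fixed test fixture. Origin on the bench (z 0) under the bridge; its y = push direction of the row, x = across, z up. In this frame, mm: white bridge deck x -65 to 65, y -80 to 66, underside z 114, top z 124, on four 14 mm posts at x +-57, y -70 and 58. The bay under it is open at its -y end (mouth, 100 mm between posts) and along its sides.
- stop_face (a point): Middle of the foot of the black rubber stop's face, at fixture (0, 56, 0) mm. The stop is 110 mm wide, 40 mm high. A row of three (108 mm) seated against it has its back face at fixture y -52, 28 mm inside the deck's edge.
- lip_face (a point): Middle of the foot of the black lip's inner face, on the deck at fixture (0, -72, 124) mm. The lip runs across the deck's -y edge and is 10 mm high, 8 mm thick.
- riser_top (a point): Centre of the top of the grey riser that carries the plate stack, at fixture (0, 138, 96) mm: x -60 to 60, y 70 to 206. With the two brown plates on it their top is at z 126, 2 mm above the deck.
- coil_lead: Leading choke coil of the row to be pushed: white plastic frame with copper winding, a block 70 wide (its x) x 36 deep (its y, the row's direction) x 60 mm high, 0.14 to 0.28 kg, standing on the bench. Origin: centre of its underside; z up; y points towards the bay. Starts in front of the bay mouth, its centre at fixture y about -155 to -105.
- coil_middle: Middle choke coil of the row to be pushed: white plastic frame with copper winding, a block 70 wide (its x) x 36 deep (its y, the row's direction) x 60 mm high, 0.14 to 0.28 kg, standing on the bench. Origin: centre of its underside; z up; y points towards the bay. Starts 3 to 8 mm behind the leading coil.
- coil_rear: Rear choke coil of the row to be pushed: white plastic frame with copper winding, a block 70 wide (its x) x 36 deep (its y, the row's direction) x 60 mm high, 0.14 to 0.28 kg, standing on the bench. Origin: centre of its underside; z up; y points towards the bay. Starts 3 to 8 mm behind the middle coil.
- plate_red: Red plastic plate, top one of the stack of three on the riser: 110 (its x) x 130 (its y) x 15 mm thick, 0.2 to 0.4 kg. Origin: centre of its underside (z 126 mm at the start), y along the fixture's y. Lying against the lip its centre is at fixture y -7 mm, underside z 124.
- plate_mid: Brown plate, same size, second in the stack (underside z 111 mm). Origin: centre of its underside. Must stay.
- plate_low: Brown plate, same size, bottom of the stack (underside z 96 mm). Origin: centre of its underside. Must stay.
- spare_coil: Bystander: a coil of the same size (70 x 36 x 60 mm) with green winding, beside the bridge. Origin: centre of its underside. Not part of the row.
- multimeter: Bystander: yellow hand meter lying flat, 75 x 150 x 34 mm. Origin: centre of its underside.
- screwdriver: Bystander: screwdriver about 180 mm long lying on the bench along its own x, handle to -x.
- wire_spool: Bystander: black and blue wire spool standing on its flange, 64 mm across, 50 mm high. Origin: centre of its underside.
- jar: Bystander: jar 60 mm across, 70 mm high. Origin: centre of its underside.
- parts_tray: Bystander: blue divided tray 100 x 150 x 30 mm. Origin: centre of its underside.
Not all that is in view belongs to the job. Leave any purple or yellow look-alike of the coil_rear alone. There is more than one size of the plate_red; the job needs the smallest.

How it is judged:
By the outcome, as a careful person would: the job done as asked, in the order asked, and still so for the second after the job is handed in, with the robot touching nothing.
It also fails if it takes over 56 s, if anything falls off the work surface, if the arm or the gripper's body presses on something with over 40 N, if the wrist force passes 120 N, or if a joint passes its speed limit or range.

## Robot

A 6-joint arm with a two-finger parallel gripper is mounted at the origin on the work surface. World frame = base frame: x ahead of the robot, y to its left, z up, the work surface at z = 0. Lengths are in m, angles in rad, forces in N, time in s.
With the tool pointing down it reaches from about 0.275 to 0.725 m from the base axis. Payload 15.9 kg.
Tool frame: the origin (TCP) lies at the very end of the fingers, on their centre line; the grasp point (between the pads) lies 19 mm behind it; z points along the fingers, y is the direction in which the jaws open and shut (so a half turn about z gives the same grasp; the last joint's range is limited). The gripper opens to 85 mm and grips with 20 to 120 N. Pads are 22 mm wide; open, the fingers measure 114 mm over their backs; the gripper's body (76 mm by 85 mm) begins 54 mm behind the grasp point. The pads swing forward as they close: fully open they stand 13 mm farther back than shut.
Start: joints at [-1.299, 0.213, -0.034, 1.323, 0, 1.571], TCP at [0.134, -0.482, 0.231] pointing down, gripper open.
Joint ranges: [-2.98, 2.98], [-0.74, 1.72], [-1.14, 1.35], [-2.1, 2.04], [-1.57, 1.44], [-3.14, 3.14]. Speed limits (rad/s): [1.89, 1.89, 2.39, 2.57, 3.14, 3.14].

## Interface

Orientations are given as a 3x3 rotation matrix whose columns are the frame's x, y, z axes.
In Python, from rig import * gives the robot as it stands. The module is installed in compiled form; this text tells all that it offers.
- The arm moves only by the shell command python3 -m pendant 'ROWS' [FORCE]. ROWS is JSON, a list of rows, each a list of 5 numbers: the opening, from 0 (shut) to 1 (fully open), then the shift along the tool's x, y, z in cm, then the turn about the tool's z in rad. In form: [[claw, dx, dy, dz, spin], ...]. A call has exactly 5 rows; each row shifts and turns the commanded pose from where the row before left it, along the tool's axes as they then stand; what a row does not reach is not made up. A row lasts 1/10 s, in which the tool goes at most 50 mm and 8.59 degrees, less where a joint would pass 70% of its speed; a pose out of reach is approached as far as the arm can. A call with a gripper value outside its range is refused whole. The fingers move at their own pace and stop on an object; FORCE is the grip in N (left out, the last holds). Time passes only in rows, so rows that do not move let the fingers close, or fill a call up. It gives the time, the measured TCP pose, the force and the opening at its end, in the units of the state.
- observe(): the state, without advancing time (a new reading comes with each control period).
- get_image(name): name is "side" or "top" or "wrist"; returns a dict with "frame" (480x640x3 uint8, blue, green, red), "camera_matrix" (3x3 intrinsics, pixels), "view" (4x4, takes a point from world to camera coordinates); the wrist camera has in their place "hand_eye" (4x4, takes a point from camera to tool coordinates, whose origin is the TCP and whose axes are the flange's). Camera axes: x right, y down, z forward; pixel columns grow to the right and rows downward; lengths in m; the calibration is good to about 2 mm. A picture is of the moment at which its call begins: read the wrist's pose just before it. There is no depth.
- sign_off(): hands the job in, once; it reports no verdict.
The state is a dict: "clock": time; "joint_pos": joint angles; "joint_velocities": joint speeds; "tau": joint torques, N m; "tool_pos": TCP position; "eef_rot": TCP orientation; "wrist_force": force on the tool from outside, world axes, zero at the start; "torque": the same for the moment, N m; "width": finger opening in m.
Only numpy, scipy, OpenCV 4.12 (cv2) and the standard library are available. Lean on these libraries where they do the work, as an engineer would, in place of code of your own. Each camera call takes 0.05 s, during which the arm holds its last target. There are 200 camera calls.

## Working session

There is one attempt and no reset: what is moved stays moved. The work goes in short steps, Python scripts to look and compute and a shell command to move; the robot and the scene stay as the last step left them, time stands still between calls to the robot, and variables do not carry over. Pictures are saved under pics/ and viewed, about 8 in all and at most 12, crops included, and the job is handed in when it is done.

```bash
mkdir -p pics; python3 - <<'E'
from rig import *
import cv2,numpy as np
s=observe();print(s)
for n in("top","side"):
    d=get_image(n);cv2.imwrite(f"pics/{n}0.png",d["frame"]);np.savez(f"{n}.npz",**d);print(n,d["camera_matrix"],d["view"])
d=get_image("wrist");print(d["hand_eye"],d["camera_matrix"])
E
```

```text
{'clock': 0.0, 'joint_pos': array([-1.29903909e+00,  2.13345088e-01, -3.50669139e-02,  1.32351155e+00,
       -8.89667061e-06,  1.57078748e+00]), 'joint_velocities': array([-9.26463604e-04, -1.72493229e-03,  9.27574693e-04, -2.64009422e-04,
       -9.67046426e-05,  3.65337912e-04]), 'tau': array([ 3.81786696e-03, -6.86156201e+01,  4.87122846e+01,  1.73036935e-02,
        1.85452732e-04, -1.31929735e-05]), 'tool_pos': array([ 0.13411552, -0.4813135 ,  0.2308186 ]), 'eef_rot': array([[ 9.63298320e-01,  2.68432952e-01, -3.11144825e-04],
       [ 2.68433132e-01, -9.63297711e-01,  1.08346760e-03],
       [-8.88669227e-06, -1.12722409e-03, -9.99999365e-01]]), 'wrist_force': array([-0.0291422 ,  0.44010531, -0.32744055]), 'torque': array([ 0.02351561,  0.05004621, -0.05033389]), 'width': 0.08561584389839999}
top [[571.91168776   0.         311.95582652]
 [  0.         571.91168776 235.15975678]
 [  0.           0.           1.        ]] [[ 0.01061646 -0.9999007  -0.00926744  0.02826788]
 [-0.98085355 -0.00861101 -0.19455634  0.52164852]
 [ 0.19445721  0.0111555  -0.98084757  1.23934706]
 [ 0.          0.          0.          1.        ]]
side [[459.09962667   0.         314.39844462]
 [  0.         459.09962667 242.39179903]
 [  0.           0.           1.        ]] [[ 0.98555829 -0.16927838  0.0044368  -0.50412964]
 [-0.10378767 -0.62455189 -0.77405624  0.1446945 ]
 [ 0.133802    0.76241706 -0.6331013   1.10983378]
 [ 0.          0.          0.          1.        ]]
[[-3.22330543e-04 -9.65673726e-01 -2.59757869e-01  6.56022686e-02]
 [ 9.99999946e-01 -3.29030122e-04 -1.76887122e-05  9.78193290e-04]
 [-6.83866388e-05 -2.59757861e-01  9.65673780e-01 -1.42550939e-01]
 [ 0.00000000e+00  0.00000000e+00  0.00000000e+00  1.00000000e+00]] [[334.67708959   0.         323.01377804]
 [  0.         334.67708959 238.20749832]
 [  0.           0.           1.        ]]
```

View pics/top0.png

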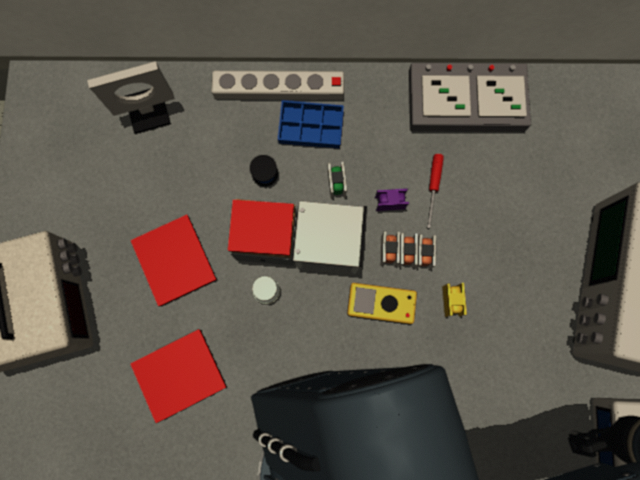

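View pics/side0.png

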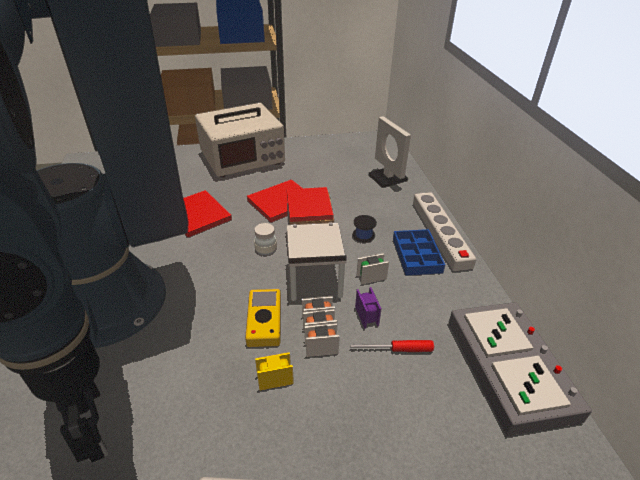

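Top view: the copper row is at px (391–427, 249), the bridge deck at (330, 236) with its lip on the right edge, and the stack at (262, 229). The push direction is image left, about world +y.

Things that could be mistaken:
- **Coils:** green (338,179), purple (392,198) and yellow (456,299). I choose the three copper ones.
- **Plates:** large red ones at (174,260) and (178,375). I choose the small one on the stack at (262,229).

```bash
cat > h.py <<'E'
import cv2,numpy as np
def ray(d,uv,z):
    K,V=d["camera_matrix"],d["view"];R,t=V[:3,:3],V[:3,3];c=-R.T@t
    uv=np.atleast_2d(uv).astype(float);r=(R.T@np.linalg.inv(K)@np.c_[uv,np.ones(len(uv))].T).T
    return c+r*((z-c[2])/r[:,2])[:,None]
def proj(d,P):
    P=np.atleast_2d(P);q=d["camera_matrix"]@(d["view"][:3,:3]@P.T+d["view"][:3,3:]);return (q[:2]/q[2]).T
def rect(d,mask,z):
    cs,_=cv2.findContours(mask.astype(np.uint8),0,cv2.CHAIN_APPROX_NONE);c=max(cs,key=cv2.contourArea)[:,0]
    w=ray(d,c,z)[:,:2]*1000;(x,y),(a,b),ang=cv2.minAreaRect(w.astype(np.float32));return np.round([x,y,a,b,ang],1)
E
python3 - <<'E'
from h import *
d=dict(np.load("top.npz"));f=d["frame"];hsv=cv2.cvtColor(f,cv2.COLOR_BGR2HSV);H,S,V=cv2.split(hsv)
def roi(m,x0,x1,y0,y1):
    o=np.zeros_like(m);o[y0:y1,x0:x1]=m[y0:y1,x0:x1];return o
red=((H<8)|(H>172))&(S>150)&(V>90)
print("red",rect(d,roi(red,225,300,195,262),.141), "V", np.unique(V[215:240,240:285]))
print("V side", V[195:275:4,262],S[195:275:4,262])
print("bigred",rect(d,roi(red,125,220,210,310),.015))
wh=(S<60)&(V>150)
print("deck",rect(d,roi(wh,294,372,195,275),.124))
print("row235",list(zip(range(355,375),V[235,355:375])))
wc=roi(wh,375,445,225,275)
n,l,st,ce=cv2.connectedComponentsWithStats(wc.astype(np.uint8))
for i in range(1,n):
    if st[i,4]>15: print(st[i],ray(d,ce[i],.06)[0].round(4))
crop=cv2.resize(f[190:285,220:450],None,fx=3.4,fy=3.4,interpolation=cv2.INTER_CUBIC);cv2.imwrite("pics/crop0.png",crop)
E
```

```text
red [521.4 140.5 130.5 111.   86.5] V [187 188 189 190 191]
V side [105 107 191 189 188 190 189 189 188 189 189 189 189 190 190  36  19  37
 118 107] [ 29  26 215 212 214 212 210 212 213 210 212 209 212 207 208  78  13  34
  30  31]
bigred [469.3 354.7 170.1 144.1  26.1]
deck [511.9  -1.8 136.8 128.4  85.2]
row235 [(355, np.uint8(193)), (356, np.uint8(194)), (357, np.uint8(195)), (358, np.uint8(196)), (359, np.uint8(194)), (360, np.uint8(161)), (361, np.uint8(92)), (362, np.uint8(33)), (363, np.uint8(21)), (364, np.uint8(38)), (365, np.uint8(83)), (366, np.uint8(106)), (367, np.uint8(107)), (368, np.uint8(104)), (369, np.uint8(103)), (370, np.uint8(103)), (371, np.uint8(103)), (372, np.uint8(104)), (373, np.uint8(107)), (374, np.uint8(104))]
[384 232   2  10  18] [ 0.519 -0.129  0.06 ]
[401 233   3  31  50] [ 0.4915 -0.1674  0.06  ]
[415 234   3  30  49] [ 0.4936 -0.1983  0.06  ]
[420 235   2   9  17] [ 0.5136 -0.2093  0.06  ]
[434 236   2   9  17] [ 0.5113 -0.2405  0.06  ]
[383 244   3  17  33] [ 0.4806 -0.1267  0.06  ]
[397 247   2  15  22] [ 0.4765 -0.1578  0.06  ]
[433 255   3  10  25] [ 0.466  -0.2381  0.06  ]
```

View pics/crop0.png

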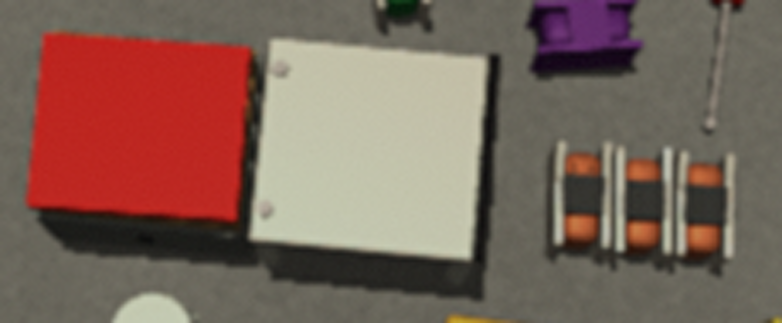

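The deck (137×128 mm visible), red plate (130×111) and bench plate (170×144) sizes all fit, and the fixture yaw is about −4.8°. With a vertical tool the hand's body would meet the deck edge before the row is seated, because the row's back ends 28 mm inside. So I'll first check whether going past the reach limit tilts the tool, at a spot that would give the right tilt direction.

```bash
python3 -m pendant '[[1,-2.4,-3.4,0,0.071],[1,-2.6,-3.2,0,0.071],[1,-2.8,-3,0,0.071],[1,-3,-2.8,0,0.071],[1,-3.1,-2.6,0,0.071]]'; python3 -m pendant '[[1,0,-2,0,0],[1,0,-3,0,0],[1,0,-3,0,0],[1,0,-3,0,0],[1,0,-3,0,0]]'; python3 -c "
from rig import *
s=observe();print(s['joint_pos'],s['tool_pos'],s['eef_rot'],s['clock'])"
```

```text
clock: 0.65
tool_pos: [-0.0247, -0.3491, 0.2311]
eef_rot: [[0.996, -0.086, -0.0], [-0.086, -0.996, 0.0], [-0.0, -0.0, -1.0]]
wrist_force: [-0.9, -0.3, 0.2]
width: 0.0854
clock: 1.15
tool_pos: [-0.0121, -0.2096, 0.2311]
eef_rot: [[0.997, -0.083, -0.0], [-0.083, -0.997, 0.0], [-0.0, -0.0, -1.0]]
wrist_force: [0.0, 0.4, 0.6]
width: 0.0854
[-1.62849871e+00 -3.98281938e-01 -5.78174793e-01  1.39110532e+00
 -3.72709549e-05  1.59651570e+00] [-0.01212014 -0.20960866  0.23107145] [[ 9.96522423e-01 -8.33250264e-02 -2.55681817e-05]
 [-8.33250195e-02 -9.96522403e-01  2.03663125e-04]
 [-4.24495011e-05 -2.00824402e-04 -9.99999979e-01]] 1.15
```

```bash
python3 -m pendant '[[1,0,0,-4,0],[1,0,0,-4,0],[1,0,0,-4,0],[1,0,0,-4,0],[1,0,0,-4,0]]'; python3 -c "
from rig import *
s=observe();print(s['joint_pos'])";python3 -m pendant '[[1,0,0,-4,0],[1,0,0,-4,0],[1,0,0,-4,0],[1,0,0,-4,0],[1,0,0,-4,0]]'; python3 -c "
from rig import *
s=observe();print(s['joint_pos'],s['eef_rot'].round(4))"
```

```text
clock: 1.65
tool_pos: [-0.0121, -0.2105, 0.4329]
eef_rot: [[0.997, -0.083, -0.0], [-0.083, -0.997, -0.0], [0.0, 0.0, -1.0]]
wrist_force: [0.0, -0.7, 0.6]
width: 0.0852
[-1.62837790e+00 -3.01980269e-01  1.33853325e-03  1.87369052e+00
  4.12619701e-07  1.59639181e+00]
clock: 2.15
tool_pos: [-0.0134, -0.2316, 0.5258]
eef_rot: [[0.997, -0.083, -0.005], [-0.083, -0.993, -0.084], [0.002, 0.084, -0.996]]
wrist_force: [-1.1, -0.3, -0.4]
width: 0.0852
[-1.62843378e+00 -2.21018373e-01  3.28646409e-01  2.03662330e+00
 -2.36688623e-05  1.59639986e+00] [[ 0.9965 -0.0829 -0.0048]
 [-0.0831 -0.993  -0.0836]
 [ 0.0021  0.0837 -0.9965]]
```

The tilt trick works: with j4 at its limit the tool tilted outward. I need the tilt toward +y, so I'll swing to the other side of the base and repeat it there.

```bash
python3 -m pendant '[[1,0,0,3,0],[1,3,0,0,-0.13],[1,3,0,0,-0.13],[1,3,0,0,-0.13],[1,3,0,0,-0.13]]' >/dev/null; python3 -m pendant '[[1,3,0,0,-0.13],[1,3,0,0,-0.13],[1,3,0,0,-0.13],[1,3,0,0,-0.13],[1,3,0,0,-0.13]]' ; python3 -m pendant '[[1,3,0,0,-0.13],[1,3,0,0,-0.13],[1,3,0,0,-0.13],[1,3,0,0,-0.13],[1,3,0,0,-0.13]]' ; python3 -m pendant '[[1,3,0,0,-0.13],[1,3,0,0,-0.13],[1,3,0,0,-0.13],[1,3,0,0,-0.13],[1,3,0,0,-0.13]]' ;python3 -m pendant '[[1,3,0,0,-0.13],[1,3,0,0,-0.13],[1,3,0,0,-0.13],[1,3,0,0,-0.13],[1,3,0,0,-0.13]]';  python3 -c "
from rig import *
s=observe();print(s['joint_pos'],s['eef_rot'].round(4))"
```

```text
clock: 3.15
tool_pos: [0.2142, -0.1311, 0.4857]
eef_rot: [[0.484, 0.875, -0.006], [0.872, -0.482, -0.084], [-0.076, 0.035, -0.996]]
wrist_force: [1.0, -1.1, -0.1]
width: 0.0853
clock: 3.65
tool_pos: [0.2499, 0.011, 0.4735]
eef_rot: [[-0.145, 0.989, -0.006], [0.986, 0.144, -0.085], [-0.083, -0.019, -0.996]]
wrist_force: [0.7, -0.5, -0.3]
width: 0.0852
clock: 4.15
tool_pos: [0.192, 0.1457, 0.4623]
eef_rot: [[-0.714, 0.7, -0.006], [0.698, 0.711, -0.086], [-0.056, -0.065, -0.996]]
wrist_force: [1.3, 1.3, 0.6]
width: 0.0852
clock: 4.65
tool_pos: [0.0641, 0.218, 0.4568]
eef_rot: [[-0.992, 0.125, -0.005], [0.125, 0.988, -0.086], [-0.006, -0.086, -0.996]]
wrist_force: [0.3, 0.4, 0.2]
width: 0.0854
[ 1.30870083 -0.17688526  0.14859971  1.98088935 -0.01716586  1.43546867] [[-0.9921  0.1255 -0.0053]
 [ 0.1255  0.9884 -0.0861]
 [-0.0055 -0.086  -0.9963]]
```

```bash
python3 -m pendant '[[1,3,0,0,-0.13],[1,2,0,0,-0.09],[1,0,0,-4,0],[1,0,0,-4,0],[1,0,0,-4,0]]' ; python3 -m pendant '[[1,0,0,-5,0],[1,0,0,-5,0],[1,0,0,-5,0],[1,0,0,-5,0],[1,0,0,-5,0]]'; python3 -m pendant '[[1,0,0,-5,0],[1,0,0,-5,0],[1,0,0,-5,0],[1,0,0,-5,0],[1,0,0,-5,0]]'; python3 -c "
from rig import *
s=observe();print(s['joint_pos'],s['eef_rot'].round(4))"
```

```text
clock: 5.15
tool_pos: [0.0173, 0.2436, 0.4973]
eef_rot: [[-0.996, -0.088, -0.001], [-0.088, 0.996, -0.023], [0.003, -0.023, -1.0]]
wrist_force: [-0.7, 0.9, -0.2]
width: 0.0855
clock: 5.65
tool_pos: [0.019, 0.2668, 0.552]
eef_rot: [[-0.996, -0.089, 0.011], [-0.086, 0.986, 0.146], [-0.024, 0.144, -0.989]]
wrist_force: [-1.1, 0.7, 0.2]
width: 0.0851
clock: 6.15
tool_pos: [0.0182, 0.2567, 0.6089]
eef_rot: [[-0.995, -0.092, 0.023], [-0.08, 0.945, 0.317], [-0.051, 0.314, -0.948]]
wrist_force: [-0.3, 0.2, 0.7]
width: 0.0853
[ 1.50105077e+00 -2.43662305e-01  5.44944811e-01  2.03603258e+00
 -7.35620291e-04  1.41205628e+00] [[-0.9955 -0.0924  0.0229]
 [-0.0805  0.945   0.3169]
 [-0.0509  0.3137 -0.9482]]
```

The tilt is 18° toward fixture +y. About 38–40° would let me push low with both fingers across the row, with the body passing under and behind the deck edge. I'll keep going and refine the coil measurement from the saved picture at the same time.

```bash
python3 -m pendant '[[1,0,0,-5,0],[1,0,0,-5,0],[1,0,0,-5,0],[1,0,0,-5,0],[1,0,0,-5,0]]'; python3 -m pendant '[[1,0,0,-5,0],[1,0,0,-5,0],[1,0,0,-5,0],[1,0,0,-5,0],[0.5,0,0,-5,0]]'; python3 - <<'E'
from rig import *
s=observe();print(s['joint_pos'],s['eef_rot'].round(4))
from h import *
d=dict(np.load("top.npz"));f=d["frame"];H,S,V=cv2.split(cv2.cvtColor(f,cv2.COLOR_BGR2HSV))
# deck edges by line fits, subpixel threshold crossing
def cross(arr,th):
    a=arr.astype(float);i=np.where((a[:-1]-th)*(a[1:]-th)<0)[0];return i+(th-a[i])/(a[i+1]-a[i])
g=f.min(axis=2)
top=[(u,195+cross(g[195:225,u],145)[0]) for u in range(305,358)]
bot=[(u,250+cross(g[250:282,u],120)[-1]) for u in range(303,355)]
rt=[(345+cross(g[v,345:372],110)[0],v) for v in range(212,262)]
def line(p):
    w=ray(d,p,.124)[:,:2]*1e3;vx,vy,x,y=cv2.fitLine(w.astype(np.float32),cv2.DIST_HUBER,0,.01,.01).ravel();return np.array([vx,vy]),np.array([x,y])
for n,p in(("top",top),("bot",bot),("right",rt)):
    v,c=line(p);print(n,v.round(4),c.round(1))
a,b,c=line(top),line(bot),line(rt)
u=a[0]*np.sign(a[0][1])+b[0]*np.sign(b[0][1]);u/=np.linalg.norm(u);yaw=-np.arctan2(u[0],u[1]);print("yaw",np.degrees(yaw))
x=np.array([u[1],-u[0]]);w=(a[1]-b[1])@x;xc=(a[1]+b[1])@x/2;yl=c[1]@u
O=x*xc+u*(yl+72);print("width",w,"origin",O)
np.savez("fix.npz",O=O,x=x,u=u)
q=proj(d,np.r_[O/1e3,0]);print(q)
fr=lambda w:np.c_[(w-O)@x,(w-O)@u]
# coil flanges
m=((S<60)&(V>135)).astype(np.uint8)
for cx in(384.7,398.5,402.4,416.5,420.9,434.7):
    P=[]
    for v in range(228,270):
        seg=g[v,int(cx)-3:int(cx)+5].astype(float)
        if seg.max()>135: P.append((int(cx)-3+seg.argmax(),v))
    P=np.array(P);e=ray(d,P[[0,-1]],.06)[:,:2]*1e3;print(cx,len(P),P[0],P[-1],fr(e).round(1).tolist())
E
```

```text
clock: 6.65
tool_pos: [0.0157, 0.2201, 0.6621]
eef_rot: [[-0.995, -0.097, 0.034], [-0.069, 0.874, 0.48], [-0.077, 0.475, -0.876]]
wrist_force: [0.9, 0.2, 0.6]
width: 0.0853
clock: 7.15
tool_pos: [0.0345, 0.2088, 0.7821]
eef_rot: [[-0.981, -0.169, 0.096], [-0.045, 0.679, 0.732], [-0.189, 0.714, -0.674]]
wrist_force: [-0.6, -1.0, -0.1]
width: 0.0733
[ 1.75400167 -0.37089076  0.90042186  2.03584345 -0.22989582  1.52753743] [[-0.981  -0.1687  0.096 ]
 [-0.0451  0.6793  0.7325]
 [-0.1888  0.7142 -0.674 ]]Traceback (most recent call last):
  File "<stdin>", line 11, in <module>
IndexError: index 0 is out of bounds for axis 0 with size 0
```

```bash
cat > m.py <<'E'
from h import *
d=dict(np.load("top.npz"));f=d["frame"];g=f.min(axis=2)
def cross(arr,th,k):
    a=arr.astype(float);i=np.where((a[:-1]-th)*(a[1:]-th)<0)[0]
    if len(i)==0:return np.nan
    return (i+(th-a[i])/(a[i+1]-a[i]))[k]
print(g[195:275:2,330],g[235,285:372:2])
top=[(u,195+cross(g[195:225,u],130,0)) for u in range(308,358)]
bot=[(u,250+cross(g[250:282,u],110,0)) for u in range(303,355)]
rt=[(345+cross(g[v,345:372],110,0),v) for v in range(212,262)]
def line(p):
    p=np.array(p);p=p[np.isfinite(p).all(1)];w=ray(d,p,.124)[:,:2]*1e3;vx,vy,x,y=cv2.fitLine(w.astype(np.float32),cv2.DIST_HUBER,0,.01,.01).ravel();return np.array([vx,vy]),np.array([x,y])
a,b,c=line(top),line(bot),line(rt)
for l in(a,b,c):print(l[0].round(4),l[1].round(1))
u=a[0]*np.sign(a[0][1])+b[0]*np.sign(b[0][1]);u/=np.linalg.norm(u)
x=np.array([u[1],-u[0]]);w=(a[1]-b[1])@x;xc=(a[1]+b[1])@x/2;yl=c[1]@u
O=x*xc+u*(yl+72);print("yaw",np.degrees(-np.arctan2(u[0],u[1])),"width",w,"origin",O);np.savez("fix.npz",O=O,x=x,u=u)
fr=lambda w:np.c_[(w-O)@x,(w-O)@u]
for cx in(384.7,398.5,402.4,416.5,420.9,434.7):
    P=[]
    for v in range(226,272):
        seg=g[v,int(cx)-3:int(cx)+5].astype(float)
        if seg.max()>125: P.append((int(cx)-3+seg.argmax(),v))
    P=np.array(P)
    if len(P):e=ray(d,P[[0,-1]],.06)[:,:2]*1e3;print(cx,len(P),P[0],P[-1],fr(e).round(1).tolist())
E
python3 m.py; python3 - <<'E'
import numpy as np
from rig import *
s=observe();R=s['eef_rot'];p=s['tool_pos'];F=np.load("fix.npz");O,x,u=F["O"]/1e3,F["x"],F["u"]
t=np.r_[O+u*-.29,.2];print(t,(R.T@(t-p)*100).round(1))
E
```

```text
[ 65  70  89  94 104 165 168 167 167 168 170 168 169 168 169 170 170 172
 172 173 172 172 171 173 172 171 172 173 173 173 175 173 174 176 135  31
  37  37  35  33] [ 35  33  33  19  24  66 175 174 173 172 173 172 172 172 173 172 173 174
 172 172 171 171 171 172 170 171 170 171 171 169 171 169 169 169 169 169
 170 169  77  18  72  93  90  90]
[0.0869 0.9962] [576.5  -3.2]
[0.0849 0.9964] [447.4   1.5]
[ 0.9965 -0.084 ] [494.8 -69.7]
yaw -4.9282346 width 128.99605 origin [512.12506     1.0546074]
384.7 28 [385 232] [384 260] [[27.4, -129.6], [-36.1, -131.9]]
398.5 32 [398 232] [402 263] [[30.2, -158.5], [-39.0, -172.1]]
402.4 32 [399 232] [402 263] [[30.4, -160.8], [-39.0, -172.1]]
416.5 31 [416 233] [420 263] [[31.7, -198.8], [-35.2, -211.7]]
420.9 28 [417 234] [420 263] [[29.6, -201.1], [-35.2, -211.7]]
434.7 25 [434 236] [434 265] [[28.6, -239.2], [-36.7, -242.8]]
[ 0.4872118  -0.28787327  0.2       ] [-31.2 -82.9   7.2]
```

```bash
python3 -m pendant '[[0.5,-2.9,-1.6,1.3,0],[0.5,-3.5,-2,1.6,0],[0.5,-3.5,-2,1.6,0],[0.5,-3.5,-2,1.6,0],[0.5,-3.5,-2,1.6,0]]' >/dev/null;  python3 -m pendant '[[0.5,-3.5,-2,1.6,0],[0.5,-3.5,-2,1.6,0],[0.5,-3.5,-2,1.6,0],[0.5,-3.5,-2,1.6,0],[0.5,0,0,0,0]]' >/dev/null; cat > st.py <<'E'
import numpy as np,sys
from rig import *
s=observe();R=s['eef_rot'];p=s['tool_pos'];F=np.load("fix.npz");O,x,u=F["O"]/1e3,F["x"],F["u"]
q=p[:2]-O;print("t",s['clock'],"joints",s['joint_pos'].round(2),"tcp",p.round(4),"fix x,y mm",(q@x*1e3).round(1),(q@u*1e3).round(1),"F",s['wrist_force'].round(1),"w",s['width'].round(4))
print(R.round(3),"tilt",np.degrees(np.arccos(-R[2,2])).round(1))
X,U,Z=np.r_[x,0],np.r_[u,0],np.array([0,0,1.])
print("1cm fixture x,y,up in tool axes:",(R.T@X).round(3),(R.T@U).round(3),(R.T@Z).round(3))
if len(sys.argv)>3:
    a,b,c=[float(v)/1e3 for v in sys.argv[1:4]];t=np.r_[O+x*a+u*b,c];print("to target, tool cm",(R.T@(t-p)*100).round(2))
E
python3 st.py 0 -290 200
```

```text
Traceback (most recent call last):
  File "st.py", line 4, in <module>
    q=p[:2]-O;print("t",s['clock'],"joints",s['joint_pos'].round(2),"tcp",p.round(4),"fix x,y mm",(q@x*1e3).round(1),(q@u*1e3).round(1),"F",s['wrist_force'].round(1),"w",s['width'].round(4))
                                                                                                                                                                          ^^^^^^^^^^^^^^^^
AttributeError: 'float' object has no attribute 'round'
```

```bash
sed -i "s/s\['width'\].round(4)/s['width']/" st.py; python3 st.py 0 -290 200
```

```text
t 8.15 joints [ 2.33 -0.74  0.29  2.04 -0.74  2.05] tcp [0.1447 0.1574 0.6574] fix x,y mm -379.5 124.2 F [-0.3 -0.  -0.3] w 0.04276890650706647
[[-0.963 -0.155  0.221]
 [ 0.067  0.657  0.751]
 [-0.262  0.737 -0.623]] tilt 51.5
1cm fixture x,y,up in tool axes: [-0.965 -0.211  0.156] [-0.016  0.642  0.767] [-0.262  0.737 -0.623]
to target, tool cm [-23.98 -68.31   2.63]
```

The arm is folded back over the base axis. I'll go out along +y first, then swing round at a larger radius.

```bash
python3 -m pendant '[[0.5,1.6,2.2,2.9,0],[0.5,1.6,2.2,2.9,0],[0.5,1.6,2.2,2.9,0],[0.5,1.6,2.2,2.9,0],[0.5,1.6,2.2,2.9,0]]' >/dev/null;  python3 -m pendant '[[0.5,1.6,2.2,2.9,0],[0.5,1.6,2.2,2.9,0],[0.5,1.6,2.2,2.9,0],[0.5,0,0,0,0],[0.5,0,0,0,0]]' >/dev/null; python3 st.py 0 -290 200
```

```text
t 9.15 joints [ 1.97 -0.64 -0.03  1.51 -0.51  1.77] tcp [0.0448 0.2946 0.5909] fix x,y mm -490.8 252.3 F [-0.  -0.   0.3] w 0.04276460332999091
[[-0.964 -0.111  0.243]
 [ 0.092  0.715  0.693]
 [-0.25   0.69  -0.679]] tilt 47.2
1cm fixture x,y,up in tool axes: [-0.968 -0.172  0.182] [0.009 0.703 0.711] [-0.25   0.69  -0.679]
to target, tool cm [-38.2  -73.54  -3.08]
```

```bash
python3 -m pendant '[[0.5,0.3,2.7,2.6,0],[0.5,0.3,2.7,2.6,0],[0.5,0.3,2.7,2.6,0],[0.5,0.3,2.7,2.6,0],[0.5,-2,1,3,0]]' >/dev/null;  python3 -m pendant '[[0.5,-2.7,-1.1,1.2,0],[0.5,-2.7,-1.1,1.2,0],[0.5,-2.7,-1.1,1.2,0],[0.5,-2.7,-1.1,1.2,0],[0.5,-2.7,-1.1,1.2,0]]' >/dev/null;  python3 -m pendant '[[0.5,-2.7,-1.1,1.2,0],[0.5,-2.7,-1.1,1.2,0],[0.5,-2.7,-1.1,1.2,0],[0.5,-2.7,-1.1,1.2,0],[0.5,-2.7,-1.1,1.2,0]]' >/dev/null; python3 st.py 0 -290 200
```

```text
t 10.65 joints [ 0.67 -0.22 -0.15  0.9   0.41  0.81] tcp [0.3724 0.452  0.4946] fix x,y mm -177.9 437.3 F [-0.7  0.9  0.2] w 0.04278886267486643
[[-0.964 -0.114  0.241]
 [ 0.089  0.714  0.694]
 [-0.251  0.691 -0.678]] tilt 47.3
1cm fixture x,y,up in tool axes: [-0.968 -0.175  0.18 ] [0.005 0.702 0.713] [-0.251  0.691 -0.678]
to target, tool cm [-10.21 -74.49 -28.64]
```

```bash
for i in 1 2 3; do python3 -m pendant '[[0.5,-0.5,-3.7,-1.4,0],[0.5,-0.5,-3.7,-1.4,0],[0.5,-0.5,-3.7,-1.4,0],[0.5,-0.5,-3.7,-1.4,0],[0.5,-0.5,-3.7,-1.4,0]]' | head -2;done;  python3 -m pendant '[[0.5,0,0,0,0.143],[0.5,0,0,0,0.143],[0.5,0,0,0,0.143],[0.5,0,0,0,0.143],[0.5,0,0,0,0.143]]' >/dev/null;  python3 -m pendant '[[0.5,0,0,0,0.143],[0.5,0,0,0,0.143],[0.5,0,0,0,0.143],[0.5,0,0,0,0.143],[0.5,0,0,0,0.143]]' >/dev/null; python3 st.py -4 -290 200
```

```text
clock: 11.15
tool_pos: [0.3995, 0.2683, 0.4206]
clock: 11.65
tool_pos: [0.4284, 0.0851, 0.3465]
clock: 12.15
tool_pos: [0.4571, -0.098, 0.2721]
t 13.15 joints [-0.69  0.33 -0.06  1.55  0.76  0.58] tcp [ 0.4571 -0.0964  0.2728] fix x,y mm -46.4 -101.8 F [0.2 0.5 0.2] w 0.042603521175721706
[[-0.243  0.94   0.239]
 [ 0.721  0.01   0.693]
 [ 0.649  0.341 -0.68 ]] tilt 47.2
1cm fixture x,y,up in tool axes: [-0.304  0.936  0.179] [0.697 0.091 0.711] [ 0.649  0.341 -0.68 ]
to target, tool cm [-19.13  -0.22  -7.68]
```

```bash
python3 - <<'E'
from h import *
d=dict(np.load("top.npz"));f=d["frame"];H,S,V=cv2.split(cv2.cvtColor(f,cv2.COLOR_BGR2HSV))
F=np.load("fix.npz");O,x,u=F["O"],F["x"],F["u"]
def ext(m,z,n):
    v,c=np.where(m);w=ray(d,np.c_[c,v],z)[:,:2]*1e3-O;print(n,"x_f",(w@x).min(),(w@x).max(),"y_f",(w@u).min(),(w@u).max())
m=(abs(H.astype(int)-26)<7)&(S>140)&(V>80);a=m.copy();a[:,:440]=0;a[:,480:]=0;ext(a,.06,"yellow coil")
a=m.copy();a[:,:340]=0;a[:,425:]=0;a[:275]=0;ext(a,.034,"meter")
b=np.zeros_like(m);b[150:230,420:445]=f.min(axis=2)[150:230,420:445]>125;ext(b,.005,"sdr")
E
python3 -m pendant '[[0.5,0,0,0,0.12],[0.5,-4,0,-1.5,0],[0.5,-4,0,-1.5,0],[0.5,-4,0,-1.5,0],[0.5,-4,0,-1.5,0]]' >/dev/null; python3 st.py 0 -268 120
```

```text
yellow coil x_f -143.15250794915096 -70.60568430892958 y_f -317.84992360791864 -273.5432228663206
meter x_f -167.81640437884903 -89.31994120590156 y_f -211.76860749753803 -60.90664291044581
sdr x_f 63.03320835613116 65.64845728928245 y_f -236.57308293591603 -234.24552290322606
t 13.65 joints [-0.88  0.65  0.25  1.69  0.68  0.47] tcp [ 0.4642 -0.2542  0.2032] fix x,y mm -25.9 -258.4 F [0.7 0.2 0. ] w 0.042597881501424566
[[-0.135  0.962  0.239]
 [ 0.717 -0.072  0.693]
 [ 0.684  0.265 -0.68 ]] tilt 47.2
1cm fixture x,y,up in tool axes: [-0.196  0.964  0.179] [0.703 0.011 0.711] [ 0.684  0.265 -0.68 ]
to target, tool cm [-6.87  0.28  5.44]
```

```bash
python3 -m pendant '[[0.5,-2.7,-0.4,2.4,0],[0.5,-2.7,-0.4,2.4,0],[0.5,-2.7,-0.4,2.4,0],[0.5,-2.7,-0.4,2.4,0],[0.5,-1.7,-0.3,1.5,0]]' >/dev/null; python3 st.py 0 -268 24; python3 - <<'E'
from rig import *
import cv2,numpy as np
for n in("top","side"):
    d=get_image(n);np.savez(f"{n}1.npz",**d);cv2.imwrite(f"pics/{n}1.png",d["frame"])
f=cv2.imread("pics/side1.png");cv2.imwrite("pics/side1c.png",cv2.resize(f[200:440,200:460],None,fx=2.4,fy=2.4))
E
```

```text
t 14.15 joints [-0.86  0.83  0.14  1.38  0.69  0.49] tcp [ 0.4893 -0.2636  0.0354] fix x,y mm 0.0 -265.6 F [-0.5 -0.7  0.4] w 0.042815672067195484
[[-0.134  0.962  0.238]
 [ 0.716 -0.072  0.694]
 [ 0.685  0.263 -0.679]] tilt 47.2
1cm fixture x,y,up in tool axes: [-0.195  0.965  0.178] [0.702 0.011 0.712] [ 0.685  0.263 -0.679]
to target, tool cm [-0.95 -0.3   0.6 ]
```

View pics/side1c.png

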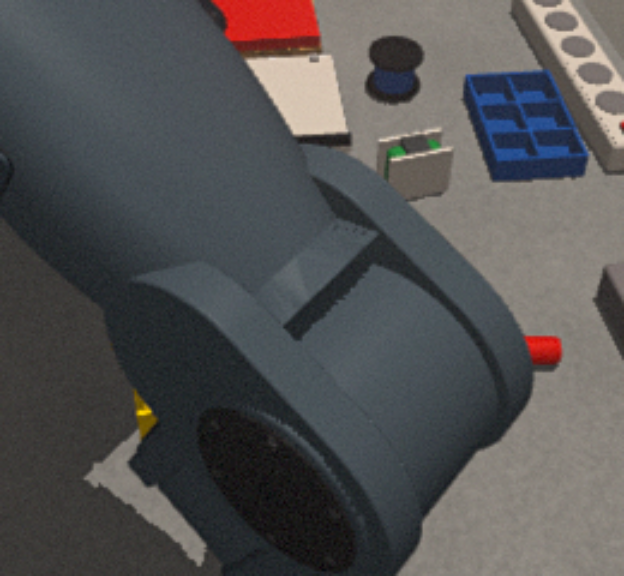

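The side view is blocked by the forearm, but the neighbours (green coil, spool, tray, screwdriver) are untouched. I'll lower the last few mm and push gently at 0.1 m/s, watching with the wrist camera.

```bash
python3 -m pendant '[[0.5,-0.65,-0.25,0.65,0],[0.5,0.7,0,0.71,0],[0.5,0.7,0,0.71,0],[0.5,0.7,0.03,0.71,0],[0.5,0.7,0.03,0.71,0]]'; python3 -m pendant '[[0.5,0.7,0.03,0.71,0],[0.5,0.7,0.03,0.71,0],[0.5,0.7,0.03,0.71,0],[0.5,0.35,0,0.35,0],[0.5,0,0,0,0]]'; python3 st.py; python3 - <<'E'
from rig import *
import cv2,numpy as np
s=observe();d=get_image("wrist");np.savez("w2.npz",R=s["eef_rot"],p=s["tool_pos"],**d);t=get_image("top");np.savez("top2.npz",**t)
im=np.vstack([cv2.resize(d["frame"],(480,360)),cv2.resize(t["frame"][190:290,220:460],(480,200))]);cv2.imwrite("pics/c2.png",im)
E
```

```text
clock: 14.75
tool_pos: [0.4931, -0.2242, 0.0288]
eef_rot: [[-0.135, 0.961, 0.241], [0.718, -0.073, 0.692], [0.683, 0.266, -0.68]]
wrist_force: [-0.2, -5.4, 3.2]
width: 0.0425
clock: 15.25
tool_pos: [0.496, -0.189, 0.0284]
eef_rot: [[-0.134, 0.961, 0.24], [0.717, -0.073, 0.694], [0.685, 0.265, -0.679]]
wrist_force: [0.2, 1.1, 0.2]
width: 0.0427
t 15.25 joints [-0.77  0.73 -0.08  1.2   0.73  0.6 ] tcp [ 0.496  -0.189   0.0284] fix x,y mm 0.3 -190.8 F [0.2 1.1 0.2] w 0.042673327522093574
[[-0.134  0.961  0.24 ]
 [ 0.717 -0.073  0.694]
 [ 0.685  0.265 -0.679]] tilt 47.2
1cm fixture x,y,up in tool axes: [-0.195  0.964  0.18 ] [0.702 0.01  0.712] [ 0.685  0.265 -0.679]
```

View pics/c2.png

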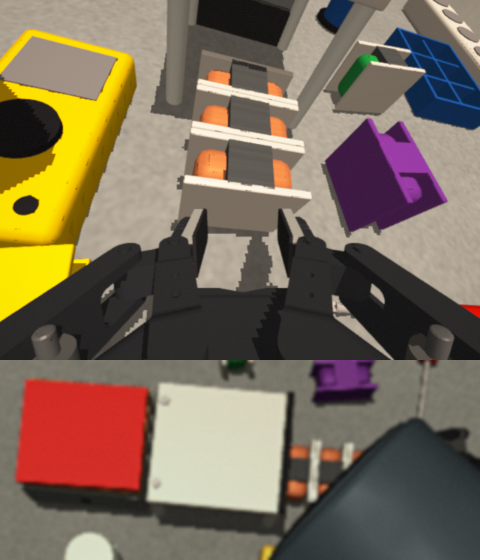

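The wrist view shows the row closed and upright, entering between the posts (left post base about (175,105), right about (300,118), row 185–310 wide). I'll measure the flange tops from it.

```bash
cat > wr.py <<'E'
from h import *
import sys
def wcam(fn):
    d=dict(np.load(fn));T=np.eye(4);T[:3,:3]=d["R"];T[:3,3]=d["p"];d["view"]=np.linalg.inv(T@d["hand_eye"]);return d
F=np.load("fix.npz");O,x,u=F["O"],F["x"],F["u"]
fr=lambda w:np.c_[(w[:,:2]*1e3-O)@x,(w[:,:2]*1e3-O)@u].round(1)
def flanges(d,th=215):
    g=d["frame"].min(axis=2);m=(g>th).astype(np.uint8)
    n,l,st,ce=cv2.connectedComponentsWithStats(m)
    for i in range(1,n):
        if st[i,4]>120:
            c=np.argwhere(l==i)[:,::-1];w=fr(ray(d,c,.06));
            if abs(w[:,0].mean())<60 and w[:,1].mean()<60:
                k=np.polyfit(w[:,0],w[:,1],1)
                print(st[i],"x",w[:,0].min(),w[:,0].max(),"mid",round((w[:,0].min()+w[:,0].max())/2,1),"y",w[:,1].mean().round(1),"yaw",np.degrees(np.arctan(k[0])).round(2))
if __name__=="__main__":flanges(wcam(sys.argv[1]),int(sys.argv[2]))
E
python3 wr.py w2.npz 215; python3 wr.py w2.npz 190
```

```text
[265 106 131  33 484] x -37.5 30.3 mid -3.6 y -113.0 yaw 0.52
[264 113 133  33 472] x -37.5 30.3 mid -3.6 y -117.7 yaw 0.63
[257 162 147  32 776] x -37.4 30.6 mid -3.4 y -148.9 yaw 0.57
[255 171 150  32 803] x -37.6 30.4 mid -3.6 y -153.7 yaw 0.61
[ 246  234  169   30 1165] x -37.4 30.9 mid -3.2 y -185.0 yaw 0.54
[ 263  106  134   41 1424] x -37.9 30.8 mid -3.5 y -115.5 yaw 0.75
[256 162 149  33 979] x -37.8 31.1 mid -3.3 y -149.1 yaw 0.6
[255 171 151  33 991] x -37.8 30.9 mid -3.4 y -153.7 yaw 0.59
[ 246  234  169   31 1400] x -37.4 31.2 mid -3.1 y -185.0 yaw 0.54
```

The row is closed and straight: all flanges lie within 0.5 mm laterally, yaw 0.5°, centre at x −3.4 mm. I'll continue with a slight sideways bias to centre it.

```bash
for i in 1; do python3 -m pendant '[[0.5,0.7,0.035,0.715,0],[0.5,0.7,0.035,0.715,0],[0.5,0.7,0.035,0.715,0],[0.5,0.7,0.035,0.715,0],[0.5,0.7,0.035,0.715,0]]'|grep -E "force|pos"; done; python3 -m pendant '[[0.5,0.7,0.035,0.715,0],[0.5,0.7,0.035,0.715,0],[0.5,0.7,0.035,0.715,0],[0.5,0.7,0.035,0.715,0],[0.5,0.35,0.02,0.35,0]]'|grep -E "force|pos"; python3 st.py; python3 - <<'E'
from rig import *
import cv2,numpy as np
s=observe();d=get_image("wrist");np.savez("w3.npz",R=s["eef_rot"],p=s["tool_pos"],**d);cv2.imwrite("pics/w3.png",d["frame"])
E
python3 wr.py w3.npz 190;python3 wr.py w3.npz 140
```

```text
tool_pos: [0.5017, -0.1398, 0.0279]
wrist_force: [-0.4, -4.3, 0.6]
tool_pos: [0.5066, -0.0943, 0.0281]
wrist_force: [-0.1, -2.9, -0.6]
t 16.35 joints [-0.63  0.61 -0.29  0.98  0.78  0.78] tcp [ 0.5066 -0.0943  0.0281] fix x,y mm 2.7 -95.5 F [-0.1 -2.9 -0.6] w 0.04285785017569904
[[-0.134  0.962  0.24 ]
 [ 0.716 -0.073  0.694]
 [ 0.685  0.265 -0.679]] tilt 47.2
1cm fixture x,y,up in tool axes: [-0.195  0.964  0.179] [0.702 0.009 0.712] [ 0.685  0.265 -0.679]
[ 246  234  170   31 1368] x -35.2 33.7 mid -0.8 y -90.0 yaw 0.37
[ 245  129  254  137 8936] x -35.6 97.7 mid 31.0 y -52.7 yaw 37.25
[243 279  26  46 440] x -32.6 -25.5 mid -29.0 y -113.0 yaw 61.55
[378 279  26  39 419] x 16.3 25.5 mid 20.9 y -107.2 yaw -55.34
[ 350  310   35   73 1152] x 4.4 15.9 mid 10.2 y -126.5 yaw -56.61
[ 262  313   73   74 3813] x -24.7 -1.5 mid -13.1 y -127.8 yaw 18.49
[443 394  32  50 610] x 36.3 45.9 mid 41.1 y -146.8 yaw -41.65
[173 416  22  27 145] x -46.2 -41.8 mid -44.0 y -150.8 yaw 47.96
```

View pics/w3.png

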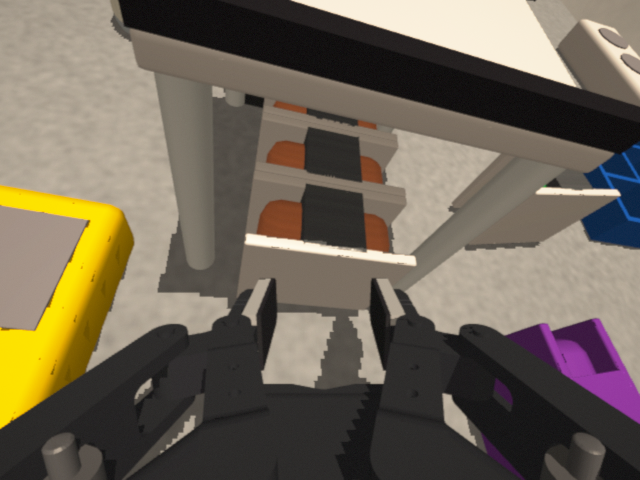

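The row is midway under the deck, mid at x −0.8 mm, yaw 0.4°. There are about 40 mm to go and the hand is well clear of the deck edge. Final approach next, slowing down.

```bash
python3 -m pendant '[[0.5,0.7,0.02,0.715,0],[0.5,0.7,0.02,0.715,0],[0.5,0.5,0.02,0.5,0],[0.5,0.35,0.01,0.35,0],[0.5,0.25,0,0.25,0]]'|grep -E "force|pos"; python3 -m pendant '[[0.5,0.14,0,0.14,0],[0.5,0.14,0,0.14,0],[0.5,0.07,0,0.07,0],[0.5,0,0,0,0],[0.5,0,0,0,0]]'|grep -E "force|pos"; python3 st.py|head -1; python3 - <<'E'
from rig import *
import cv2,numpy as np
s=observe();d=get_image("wrist");np.savez("w4.npz",R=s["eef_rot"],p=s["tool_pos"],**d);cv2.imwrite("pics/w4.png",d["frame"])
E
python3 wr.py w4.npz 170|head -3
```

```text
tool_pos: [0.5101, -0.0596, 0.0282]
wrist_force: [-0.2, -4.0, -0.6]
tool_pos: [0.5105, -0.056, 0.0281]
wrist_force: [-5.5, -12.2, 2.6]
t 17.4 joints [-0.56  0.56 -0.37  0.88  0.8   0.87] tcp [ 0.5105 -0.056   0.0281] fix x,y mm 3.3 -57.0 F [ -5.5 -12.2   2.6] w 0.04291632786307881
```

View pics/w4.png

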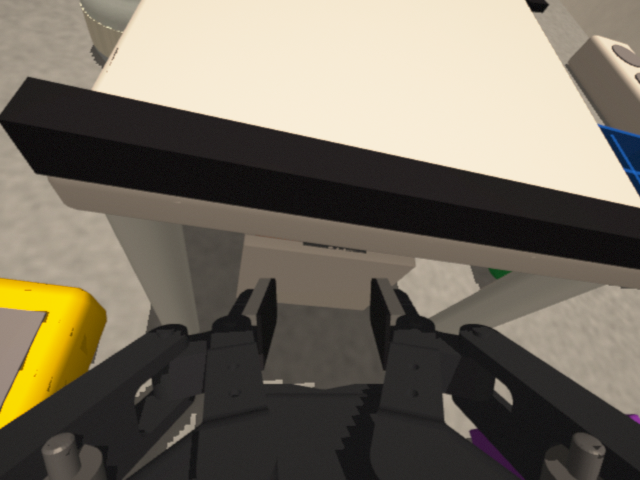

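```bash
python3 - <<'E'
from wr import *
for fn in("w3.npz","w4.npz"):
    d=wcam(fn);g=d["frame"].min(axis=2)
    # right & left ends of rear edge, back-face bottom corners
    print(fn)
d=wcam("w4.npz");print("top corners z60",fr(ray(d,[(247,236),(414,258)],.06)))
print("foot corners z0",fr(ray(d,[(238,304),(412,305)],.0)))
d=wcam("w3.npz");print("w3 top",fr(ray(d,[(247,236),(415,259)],.06)))
E
```

```text
w3.npz
w4.npz
top corners z60 [[-34.3 -50.5]
 [ 34.  -49.9]]
foot corners z0 [[-33.6 -56.6]
 [ 65.7 -47.3]]
w3 top [[-34.8 -89.1]
 [ 33.8 -88.8]]
```

The rear coil's top corners are at x −34.3/+34.0, back face about y −51±1, with 12 N of contact force, so the row is seated, straight and centred. I'll back straight out.

```bash
python3 -m pendant '[[0.5,-0.14,0,-0.14,0],[0.5,-0.35,0,-0.35,0],[0.5,-1.4,0,-1.4,0],[0.5,-2.5,0,-2.5,0],[0.5,-3,0,-3,0]]'|grep -E "force|pos";  python3 st.py; python3 - <<'E'
from rig import *
import cv2,numpy as np
s=observe();d=get_image("wrist");np.savez("w5.npz",R=s["eef_rot"],p=s["tool_pos"],**d);cv2.imwrite("pics/w5.png",d["frame"])
E
```

```text
tool_pos: [0.5023, -0.1596, 0.0282]
wrist_force: [0.2, -0.9, -0.2]
t 17.95 joints [-0.73  0.69 -0.14  1.13  0.75  0.65] tcp [ 0.5023 -0.1596  0.0282] fix x,y mm 4.0 -160.9 F [ 0.2 -0.9 -0.2] w 0.042813797722881124
[[-0.135  0.962  0.239]
 [ 0.716 -0.073  0.695]
 [ 0.685  0.265 -0.678]] tilt 47.3
1cm fixture x,y,up in tool axes: [-0.196  0.964  0.179] [0.701 0.01  0.713] [ 0.685  0.265 -0.678]
```

View pics/w5.png

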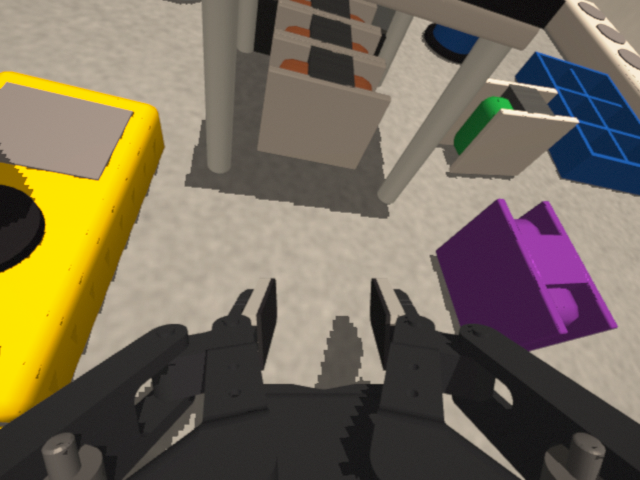

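Wrist view: row seated and upright, rear face centred between the mouth posts (post feet at (220,170) and (388,200), coil foot (258,150)–(361,168)). Next I'll retract and take the tilt out on the opposite side, so the plate can be pushed with a vertical tool.

```bash
python3 - <<'E'
from wr import *
d=wcam("w5.npz");print("top",fr(ray(d,[(278,59),(389,97)],.06)).tolist(),"foot",fr(ray(d,[(258,150),(361,168)],0)).tolist())
E
python3 -m pendant '[[0.5,0,0,-3,0],[0.5,0,0,-5,0],[0.5,0,0,-5,0],[0.5,0,0,-5,0],[0.5,0,0,-5,0]]'|grep pos; for i in 1 2 3; do python3 -m pendant '[[0.5,2.1,-3.1,-1.6,0],[0.5,2.1,-3.1,-1.6,0],[0.5,2.1,-3.1,-1.6,0],[0.5,2.1,-3.1,-1.6,0],[0.5,2.1,-3.1,-1.6,0]]'|grep pos; done; python3 st.py
```

```text
top [[-30.8, -43.1], [33.4, -51.2]] foot [[-34.3, -53.3], [39.5, -50.8]]
tool_pos: [0.4464, -0.32, 0.1856]
tool_pos: [0.2637, -0.2872, 0.2699]
tool_pos: [0.0853, -0.2458, 0.3272]
tool_pos: [-0.0873, -0.188, 0.3318]
t 20.0 joints [-1.96  0.26 -0.03  2.04 -0.03 -0.41] tcp [-0.0873 -0.188   0.3318] fix x,y mm -581.0 -239.9 F [-0.5 -1.3  0.5] w 0.042716278918863704
[[-0.119  0.964  0.24 ]
 [ 0.758 -0.068  0.649]
 [ 0.642  0.259 -0.722]] tilt 43.8
1cm fixture x,y,up in tool axes: [-0.183  0.966  0.183] [0.745 0.015 0.667] [ 0.642  0.259 -0.722]
```

```bash
python3 -m pendant '[[0.5,3.2,1.3,-3.6,0],[0.5,3.2,1.3,-3.6,0],[0.5,2.9,1.2,-3.8,0],[0.5,2.8,1.1,-3.9,0],[0.5,2.6,1,-4,0]]'|grep pos;  python3 -m pendant '[[0.5,2.4,1,-4.1,0],[0.5,2.2,0.9,-4.3,0],[0.5,2,0.8,-4.4,0],[0.5,1.8,0.7,-4.5,0],[0.5,1.6,0.6,-4.6,0]]'|grep pos; python3 st.py
```

```text
tool_pos: [-0.0781, -0.1598, 0.3566]
tool_pos: [-0.0891, -0.1782, 0.3749]
t 21.0 joints [-1.98  0.07 -0.    2.04 -0.04 -0.43] tcp [-0.0891 -0.1782  0.3749] fix x,y mm -583.6 -230.2 F [-0.8  1.  -0.2] w 0.042764677246757664
[[-0.077  0.983  0.168]
 [ 0.874 -0.015  0.485]
 [ 0.479  0.184 -0.858]] tilt 30.9
1cm fixture x,y,up in tool axes: [-0.151  0.98   0.126] [0.864 0.07  0.498] [ 0.479  0.184 -0.858]
```

```bash
python3 -m pendant '[[0.5,2,0.8,-4.5,0],[0.5,2,0.8,-4.5,0],[0.5,2,0.7,-4.5,0],[0.5,1.8,0.7,-4.6,0],[0.5,1.8,0.7,-4.6,0]]'|grep pos;  python3 -m pendant '[[0.5,1.6,0.6,-4.6,0],[0.5,1.5,0.5,-4.7,0],[0.5,1.3,0.4,-4.7,0],[0.5,1.1,0.3,-4.8,0],[0.5,1,0.3,-4.8,0]]'|grep pos; python3 st.py
```

```text
tool_pos: [-0.0987, -0.1856, 0.4005]
tool_pos: [-0.1179, -0.2055, 0.4324]
t 22.0 joints [-2.02 -0.03  0.16  2.04 -0.05 -0.48] tcp [-0.1179 -0.2055  0.4324] fix x,y mm -609.9 -259.9 F [0.7 0.3 0.1] w 0.04245503390615236
[[-0.048  0.997  0.067]
 [ 0.965  0.029  0.262]
 [ 0.26   0.077 -0.963]] tilt 15.7
1cm fixture x,y,up in tool axes: [-0.131  0.99   0.044] [0.957 0.114 0.267] [ 0.26   0.077 -0.963]
```

```bash
python3 -m pendant '[[0.5,1,0.3,-4.8,0],[0.5,0.8,0.2,-4.8,0],[0.5,0.8,0.2,-4.8,0],[0.5,0.6,0.2,-4.9,0],[0.5,0.5,0.1,-4.9,0]]'|grep pos;  python3 -m pendant '[[0.5,0.4,0.1,-4.9,0],[0.5,0.3,0,-4.9,0],[0.5,0.2,0,-4.9,0],[0.5,0.1,0,-4.9,0],[0.5,0,0,-3,0]]'|grep pos; python3 st.py 0 235 260
```

```text
tool_pos: [-0.1364, -0.2264, 0.4736]
tool_pos: [-0.1487, -0.2436, 0.5198]
t 23.0 joints [-2.05 -0.09  0.41  2.04 -0.06 -0.53] tcp [-0.1487 -0.2436  0.5198] fix x,y mm -637.4 -300.5 F [0.3 0.4 0.3] w 0.042300158079883625
[[-0.048  0.997 -0.068]
 [ 0.999  0.047 -0.004]
 [-0.001 -0.068 -0.998]] tilt 3.9
1cm fixture x,y,up in tool axes: [-0.133  0.989 -0.067] [ 0.991  0.133 -0.01 ] [-0.001 -0.068 -0.998]
to target, tool cm [44.61 71.91 21.1 ]
```

Tilt is down to 3.9°, which is fine for the plate. I'll swing round the front at height to behind the stack.

```bash
python3 -m pendant '[[0.5,0,0,0,0.133],[0.5,-0.2,4.4,0.5,0],[0.5,-0.2,4.4,0.5,0],[0.5,-0.2,4.4,0.5,0],[0.5,-0.2,4.4,0.5,0]]'|grep pos; python3 -m pendant '[[0.5,-0.2,4.4,0.5,0],[0.5,-0.2,4.4,0.5,0],[0.5,-0.2,4.4,0.5,0],[0.5,-0.2,4.4,0.5,0],[0.5,-0.2,4.4,0.5,0]]'|grep pos;  python3 -m pendant '[[0.5,3.6,2.6,0,0],[0.5,3.6,2.6,0,0],[0.5,3.6,2.6,0,0],[0.5,3.6,2.6,0,0],[0.5,3.6,2.6,0,0]]'|grep pos; python3 -m pendant '[[0.5,3.6,2.6,0,0],[0.5,3.6,2.6,0,0],[0.5,3.6,2.6,0,0],[0.5,3.6,2.6,0,0],[0.5,4,0,0,0]]'|grep pos; python3 st.py 0 235 126
```

```text
tool_pos: [-0.0075, -0.2641, 0.4934]
tool_pos: [0.1991, -0.292, 0.4559]
tool_pos: [0.3425, -0.1224, 0.4465]
tool_pos: [0.4627, 0.0519, 0.4367]
t 25.0 joints [0.11 0.3  0.61 1.95 0.01 1.76] tcp [0.4627 0.0519 0.4367] fix x,y mm -53.6 46.4 F [-0.1 -1.3  0.2] w 0.0427366920739106
[[ 0.085  0.994 -0.068]
 [ 0.996 -0.085 -0.002]
 [-0.008 -0.067 -0.998]] tilt 3.9
1cm fixture x,y,up in tool axes: [-0.001  0.998 -0.067] [ 1.     0.    -0.008] [-0.008 -0.067 -0.998]
to target, tool cm [19.08  7.44 30.49]
```

```bash
python3 -m pendant '[[0.5,4.75,1.5,0,0],[0.5,4.75,1.5,0,0],[0.5,4.75,1.5,0,0],[0.5,4.75,1.5,0,0],[0.5,0,1.4,4.5,0]]'|grep pos; python3 -m pendant '[[0.5,0,0,5,0],[0.5,0,0,5,0],[0.5,0,0,5,0],[0.5,0,0,4,0],[0.5,0,0,2,0]]'|grep pos; python3 -m pendant '[[0.5,0,0,2,0],[0.5,0,0,2,0],[0.5,0,0,1,0],[0.5,0,0,0,0],[0.5,0,0,0,0]]'|grep -E "pos|force"; python3 st.py 0 235 126; python3 - <<'E'
from rig import *
import cv2,numpy as np
s=observe();d=get_image("wrist");np.savez("w6.npz",R=s["eef_rot"],p=s["tool_pos"],**d);t=get_image("side");np.savez("side6.npz",**t)
im=np.hstack([cv2.resize(d["frame"],(400,300)),cv2.resize(t["frame"][170:290,240:400],(400,300),interpolation=cv2.INTER_CUBIC)]);cv2.imwrite("pics/c6.png",im)
E
```

```text
tool_pos: [0.5415, 0.2375, 0.3862]
tool_pos: [0.5288, 0.2323, 0.1949]
tool_pos: [0.5284, 0.2333, 0.1491]
wrist_force: [-0.3, -1.2, -0.1]
t 26.5 joints [0.4  0.44 0.07 1.24 0.02 2.06] tcp [0.5284 0.2333 0.1491] fix x,y mm -3.7 232.8 F [-0.3 -1.2 -0.1] w 0.04282185165676355
[[ 0.085  0.995 -0.048]
 [ 0.996 -0.085  0.006]
 [ 0.002 -0.048 -0.999]] tilt 2.7
1cm fixture x,y,up in tool axes: [-0.     0.999 -0.048] [1.    0.001 0.002] [ 0.002 -0.048 -0.999]
to target, tool cm [0.22 0.48 2.29]
```

View pics/c6.png

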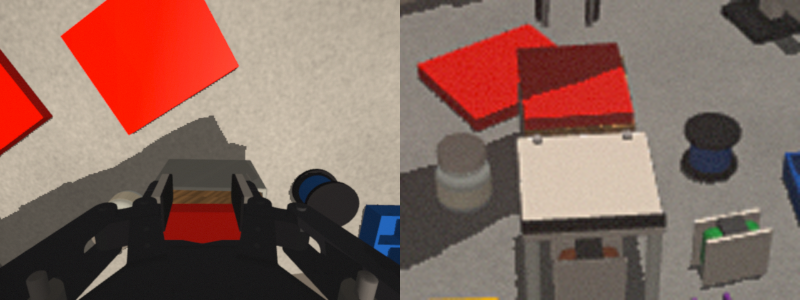

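```bash
python3 - <<'E'
from wr import *
d=wcam("w6.npz");H,S,V=cv2.split(cv2.cvtColor(d["frame"],cv2.COLOR_BGR2HSV));H=H.astype(int)
red=((H<6)|(H>174))&(S>150)
P=[(c,300+np.where(red[300:380,c])[0][0]) for c in range(285,370,4) if red[300:380,c].any()]
w=fr(ray(d,P,.141));k=np.polyfit(w[:,0],w[:,1],1);print("red back edge",P[0],P[-1],w[0],w[-1],"yaw",np.degrees(k[0]),"at x0",k[1])
for c in(290,327,360):print([(v,tuple(d["frame"][v,c])) for v in range(290,336,5)])
E
```

```text
red back edge (285, np.int64(326)) (369, np.int64(326)) [-23.  210.8] [ 19.1 212. ] yaw 1.5837526993367983 at x0 211.45113714341048
[(290, (np.uint8(64), np.uint8(69), np.uint8(73))), (295, (np.uint8(64), np.uint8(70), np.uint8(74))), (300, (np.uint8(78), np.uint8(86), np.uint8(87))), (305, (np.uint8(44), np.uint8(74), np.uint8(105))), (310, (np.uint8(40), np.uint8(67), np.uint8(95))), (315, (np.uint8(40), np.uint8(70), np.uint8(99))), (320, (np.uint8(39), np.uint8(68), np.uint8(98))), (325, (np.uint8(32), np.uint8(52), np.uint8(101))), (330, (np.uint8(9), np.uint8(15), np.uint8(115))), (335, (np.uint8(11), np.uint8(16), np.uint8(117)))]
[(290, (np.uint8(64), np.uint8(70), np.uint8(72))), (295, (np.uint8(63), np.uint8(70), np.uint8(72))), (300, (np.uint8(74), np.uint8(81), np.uint8(84))), (305, (np.uint8(46), np.uint8(66), np.uint8(86))), (310, (np.uint8(40), np.uint8(66), np.uint8(95))), (315, (np.uint8(34), np.uint8(57), np.uint8(80))), (320, (np.uint8(38), np.uint8(66), np.uint8(93))), (325, (np.uint8(31), np.uint8(55), np.uint8(104))), (330, (np.uint8(8), np.uint8(12), np.uint8(114))), (335, (np.uint8(10), np.uint8(17), np.uint8(117)))]
[(290, (np.uint8(64), np.uint8(70), np.uint8(73))), (295, (np.uint8(63), np.uint8(70), np.uint8(73))), (300, (np.uint8(71), np.uint8(77), np.uint8(79))), (305, (np.uint8(67), np.uint8(79), np.uint8(89))), (310, (np.uint8(39), np.uint8(65), np.uint8(92))), (315, (np.uint8(35), np.uint8(59), np.uint8(84))), (320, (np.uint8(32), np.uint8(57), np.uint8(80))), (325, (np.uint8(33), np.uint8(57), np.uint8(101))), (330, (np.uint8(11), np.uint8(18), np.uint8(117))), (335, (np.uint8(7), np.uint8(12), np.uint8(116)))]
```

```bash
python3 -m pendant '[[0.5,0,0.1,1.2,0],[0.5,0,0.1,1.1,0],[0.5,0,0,0,0],[0.5,0,0,0,0],[0.5,-1,0,0,0]]'|grep -E "pos|force"; python3 -m pendant '[[0.5,-1,0,0,0],[0.5,-1,0.02,0,0],[0.5,-1,0.02,0,0],[0.5,-1,0.02,0,0],[0.5,0,0,0,0]]'|grep -E "pos|force"; python3 st.py; python3 - <<'E'
from rig import *
import cv2,numpy as np
s=observe();d=get_image("wrist");np.savez("w7.npz",R=s["eef_rot"],p=s["tool_pos"],**d);t=get_image("side");np.savez("side7.npz",**t)
im=np.hstack([cv2.resize(d["frame"],(400,300)),cv2.resize(t["frame"][170:290,240:400],(400,300),interpolation=cv2.INTER_CUBIC)]);cv2.imwrite("pics/c7.png",im)
E
```

```text
tool_pos: [0.5282, 0.2236, 0.1254]
wrist_force: [-0.1, -0.8, 0.5]
tool_pos: [0.5253, 0.1816, 0.1254]
wrist_force: [0.4, -1.8, 2.2]
t 27.6 joints [ 0.32  0.41 -0.04  1.17  0.02  1.98] tcp [0.5253 0.1816 0.1254] fix x,y mm -2.4 181.0 F [ 0.4 -1.8  2.2] w 0.042555451491693826
[[ 0.087  0.995 -0.048]
 [ 0.996 -0.087  0.005]
 [ 0.001 -0.048 -0.999]] tilt 2.8
1cm fixture x,y,up in tool axes: [ 0.001  0.999 -0.048] [ 1.    -0.001  0.001] [ 0.001 -0.048 -0.999]
```

View pics/c7.png

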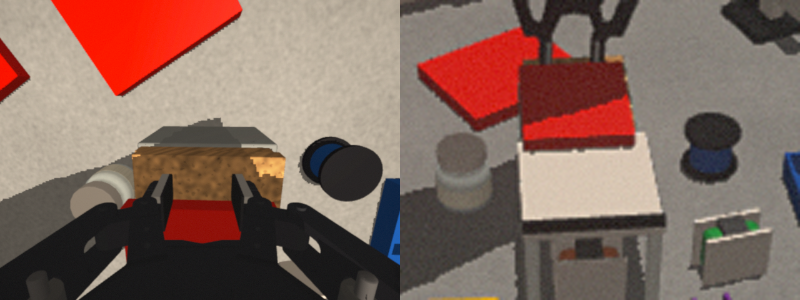

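The red plate is sliding and the brown ones stay. I'll raise 1 mm to avoid scraping the brown top, then continue.

```bash
python3 -m pendant '[[0.5,0,0,-0.12,0],[0.5,-1,0.02,0,0],[0.5,-1,0.02,0,0],[0.5,-1,0.02,0,0],[0.5,-1,0.02,0,0]]'|grep -E "pos|force"; python3 -m pendant '[[0.5,-1,0.02,0,0],[0.5,-1,0.02,0,0],[0.5,-1,0.02,0,0],[0.5,-0.5,0,0,0],[0.5,0,0,0,0]]'|grep -E "pos|force"; python3 - <<'E'
from rig import *
import cv2,numpy as np
from h import *
s=observe();d=get_image("wrist");np.savez("w8.npz",R=s["eef_rot"],p=s["tool_pos"],**d)
F=np.load("fix.npz");O,x,u=F["O"],F["x"],F["u"]
fr=lambda w:np.c_[(w[:,:2]*1e3-O)@x,(w[:,:2]*1e3-O)@u].round(1)
side=get_image("side");np.savez("side8.npz",**side);t=get_image("top");np.savez("top8.npz",**t)
im=np.hstack([cv2.resize(t["frame"][190:280,220:370],(400,240)),cv2.resize(side["frame"][170:290,240:400],(400,240),interpolation=cv2.INTER_CUBIC)]);cv2.imwrite("pics/c8.png",im)
f=side["frame"];H,S,V=cv2.split(cv2.cvtColor(f,cv2.COLOR_BGR2HSV));H=H.astype(int)
red=((H<6)|(H>174))&(S>130);a=red.copy();a[:, :286]=0;a[:,346:]=0;a[:190]=0;a[262:]=0
# front top edge: per column lowest bright red (top face) handled by lowest red = bottom of front face (z~.125)
for c in range(290,340,5):
    v=np.where(a[:,c])[0]; print(c,v.min() if len(v) else None,v.max() if len(v) else None, fr(ray(side,[(c,v.max())],.125))[0] if len(v) else "")
r=np.where(a.any(0))[0];print("cols",r.min(),r.max())
for v in range(200,250,6):
    q=np.where(a[v])[0]
    if len(q): print(v,q.min(),q.max(),fr(ray(side,[(q.min(),v),(q.max(),v)],.14)).tolist())
E
```

```text
tool_pos: [0.5227, 0.1424, 0.1264]
wrist_force: [0.6, 4.4, 3.2]
tool_pos: [0.5201, 0.1073, 0.126]
wrist_force: [0.1, 0.8, -0.5]
290 213 238 [-58.9  12.1]
295 190 249 [-49.  -29.9]
300 212 249 [-37.4 -30.8]
305 211 249 [-25.7 -31.8]
310 211 248 [-13.8 -29.1]
315 211 248 [ -2.1 -30. ]
320 211 248 [  9.6 -30.9]
325 211 248 [ 21.3 -31.8]
330 211 247 [ 33.4 -29.1]
335 228 247 [ 45.1 -30. ]
cols 286 337
200 286 287 [[-62.9, 153.5], [-60.3, 153.3]]
206 286 286 [[-63.9, 125.9], [-63.9, 125.9]]
212 286 331 [[-64.9, 99.4], [48.8, 90.5]]
218 289 332 [[-58.3, 73.1], [48.4, 64.8]]
224 290 333 [[-56.9, 48.1], [48.0, 39.9]]
230 290 335 [[-58.0, 24.1], [50.1, 15.6]]
236 291 336 [[-56.6, 0.7], [49.7, -7.6]]
242 291 337 [[-57.6, -21.7], [49.3, -30.1]]
248 291 325 [[-58.6, -43.5], [19.2, -49.6]]
```

View pics/c8.png

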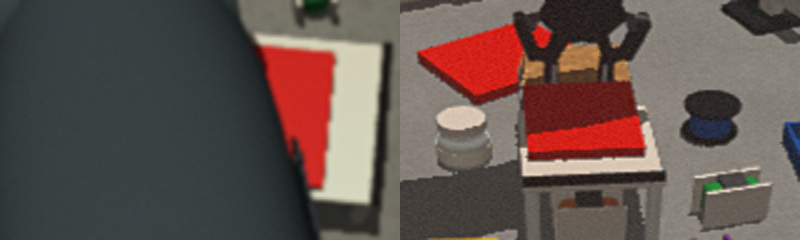

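The plate centre is at x −4 mm with about 38 mm to go, so I'll push on obliquely to bring it to the middle.

```bash
python3 -m pendant '[[0.5,-0.5,0.05,0,0],[0.5,-0.8,0.12,0,0],[0.5,-0.8,0.12,0,0],[0.5,-0.5,0.07,0,0],[0.5,0,0,0,0]]'|grep -E "pos|force"; cat > pl.py <<'E'
from rig import *
from h import *
F=np.load("fix.npz");O,x,u=F["O"],F["x"],F["u"]
fr=lambda w:np.c_[(w[:,:2]*1e3-O)@x,(w[:,:2]*1e3-O)@u].round(1)
side=get_image("side");f=side["frame"];H,S,V=cv2.split(cv2.cvtColor(f,cv2.COLOR_BGR2HSV));H=H.astype(int)
red=((H<6)|(H>174))&(S>130);g=f.min(axis=2)
for v in range(228,252,4):
    q=np.where(red[v,280:350])[0]+280;b=np.where((g[v,280:350]>120))[0]+280
    if len(q):
        e=fr(ray(side,[(q.min(),v),(q.max(),v)],.139));print(v,"red",q.min(),q.max(),e.tolist(),"mid",e[:,0].mean(),"deck",fr(ray(side,[(b.min(),v),(b.max(),v)],.124)).tolist() if len(b) else "")
for c in(295,305,315,325,333):
    v=np.where(red[200:275,c])[0];print(c,v.max()+200,fr(ray(side,[(c,v.max()+200.5)],.124))[0])
cv2.imwrite("pics/s_last.png",f)
E
python3 pl.py; python3 st.py|head -1
```

```text
tool_pos: [0.5218, 0.0812, 0.1261]
wrist_force: [-0.2, -0.0, -0.7]
228 red 292 335 [[-52.8, 33.0], [51.2, 24.8]] mid -0.7999999999999972 deck [[-81.9, 54.9], [88.6, 41.5]]
232 red 292 337 [[-53.5, 17.2], [54.1, 8.8]] mid 0.3000000000000007 deck [[-82.3, 38.8], [86.4, 25.5]]
236 red 292 338 [[-54.2, 1.8], [54.6, -6.7]] mid 0.1999999999999993 deck [[-82.7, 23.0], [84.1, 9.9]]
240 red 292 338 [[-54.9, -13.3], [52.7, -21.7]] mid -1.0999999999999979 deck [[-83.1, 7.6], [81.9, -5.4]]
244 red 292 339 [[-55.6, -28.0], [53.2, -36.6]] mid -1.1999999999999993 deck [[-83.5, -7.5], [79.8, -20.4]]
248 red 293 340 [[-54.0, -42.6], [53.7, -51.1]] mid -0.14999999999999858 deck [[-83.9, -22.3], [77.7, -35.1]]
295 256 [-50.4 -55.5]
305 256 [-27.5 -57.3]
315 255 [ -4.3 -55.6]
325 255 [ 18.7 -57.4]
333 255 [ 37.1 -58.9]
t 29.4 joints [ 0.15  0.35 -0.11  1.15  0.01  1.8 ] tcp [0.5218 0.0816 0.1261] fix x,y mm 2.7 81.1 F [-0.5 -0.5 -0.7] w 0.04246652310134664
```

The plate is now centred (mid −0.5 mm) and straight. I'll push the last 12 mm to the lip slowly.

```bash
python3 -m pendant '[[0.5,-0.4,0.02,0,0],[0.5,-0.4,0.02,0,0],[0.5,-0.2,0,0,0],[0.5,-0.1,0,0,0],[0.5,0,0,0,0]]'|grep -E "pos|force"; python3 -m pendant '[[0.5,-0.1,0,0,0],[0.5,-0.1,0,0,0],[0.5,0,0,0,0],[0.5,0,0,0,0],[0.5,0,0,0,0]]'|grep -E "pos|force";python3 pl.py; python3 st.py|head -1
```

```text
tool_pos: [0.5212, 0.071, 0.126]
wrist_force: [-0.1, 0.6, 0.8]
tool_pos: [0.521, 0.0691, 0.126]
wrist_force: [1.0, 1.4, 1.6]
228 red 292 335 [[-52.8, 33.0], [51.2, 24.8]] mid -0.7999999999999972 deck [[-81.9, 54.9], [88.6, 41.5]]
232 red 292 336 [[-53.5, 17.2], [51.7, 9.0]] mid -0.8999999999999986 deck [[-82.3, 38.8], [86.4, 25.5]]
236 red 292 338 [[-54.2, 1.8], [54.6, -6.7]] mid 0.1999999999999993 deck [[-82.7, 23.0], [84.1, 9.9]]
240 red 293 339 [[-52.6, -13.4], [55.1, -21.9]] mid 1.25 deck [[-83.1, 7.6], [81.9, -5.4]]
244 red 293 339 [[-53.3, -28.2], [53.2, -36.6]] mid -0.04999999999999716 deck [[-83.5, -7.5], [79.8, -20.4]]
248 red 293 340 [[-54.0, -42.6], [53.7, -51.1]] mid -0.14999999999999858 deck [[-83.9, -22.3], [77.7, -35.1]]
295 257 [-50.5 -58.9]
305 256 [-27.5 -57.3]
315 256 [ -4.6 -59.1]
325 255 [ 18.7 -57.4]
333 255 [ 37.1 -58.9]
t 30.45 joints [ 0.13  0.35 -0.12  1.15  0.01  1.78] tcp [0.521  0.0691 0.126 ] fix x,y mm 3.0 68.6 F [0.4 1.7 2.4] w 0.042615301317874464
```

```bash
python3 -m pendant '[[0.5,-0.1,0,0,0],[0.5,-0.1,0,0,0],[0.5,0,0,0,0],[0.5,0,0,0,0],[0.5,0,0,0,0]]'|grep -E "pos|force"; python3 st.py|head -1
```

```text
tool_pos: [0.521, 0.0687, 0.1261]
wrist_force: [1.0, 13.9, 0.3]
t 30.95 joints [ 0.12  0.35 -0.12  1.15  0.01  1.78] tcp [0.521  0.0687 0.1261] fix x,y mm 3.0 68.2 F [ 1.  13.9  0.3] w 0.042820852353378736
```

14 N against the lip, so the plate is seated. I'll back off, raise, clear the view and check everything.

```bash
python3 -m pendant '[[0.5,0.2,0,0,0],[0.5,1,0,0,0],[0.5,1.5,0,-0.5,0],[0.5,1,0,-3,0],[0.5,0,0,-5,0]]'|grep -E "pos|force"; python3 -m pendant '[[0.5,0,0,-5,0],[0.5,0,0,-5,0],[0.5,3,-4,-3,0],[0.5,3,-4,0,0],[0.5,3,-4,0,0]]'|grep pos; python3 -m pendant '[[0.5,3,-4,0,0],[0.5,3,-4,0,0],[0.5,3,-4,0,0],[0.5,3,-4,0,0],[0.5,3,-4,0,0]]'|grep pos; python3 - <<'E'
from rig import *
import cv2,numpy as np
t=get_image("top");s=get_image("side");np.savez("top9.npz",**t);np.savez("side9.npz",**s)
im=np.hstack([cv2.resize(t["frame"][110:340,120:480],(400,256)),cv2.resize(s["frame"][160:400,180:460],(400,343))[:256*1]]) if 0 else None
a=cv2.resize(t["frame"][120:330,210:480],(400,311),interpolation=cv2.INTER_CUBIC);b=cv2.resize(s["frame"][180:350,230:450],(400,309),interpolation=cv2.INTER_CUBIC)
cv2.imwrite("pics/c9.png",np.hstack([a[:309],b]))
E
python3 pl.py
```

```text
tool_pos: [0.5265, 0.1052, 0.2099]
wrist_force: [1.4, 0.5, 0.7]
tool_pos: [0.4267, 0.1996, 0.3431]
tool_pos: [0.2391, 0.366, 0.3528]
228 red 292 336 [[-52.8, 33.0], [53.6, 24.6]] mid 0.40000000000000213 deck [[-81.9, 54.9], [83.7, 41.9]]
232 red 292 337 [[-53.5, 17.2], [54.1, 8.8]] mid 0.3000000000000007 deck [[-82.3, 38.8], [86.4, 25.5]]
236 red 292 338 [[-54.2, 1.8], [54.6, -6.7]] mid 0.1999999999999993 deck [[-80.3, 22.8], [84.1, 9.9]]
240 red 293 338 [[-52.6, -13.4], [52.7, -21.7]] mid 0.05000000000000071 deck [[-83.1, 7.6], [77.1, -5.1]]
244 red 293 339 [[-53.3, -28.2], [53.2, -36.6]] mid -0.04999999999999716 deck [[-83.5, -7.5], [79.8, -20.4]]
248 red 293 340 [[-54.0, -42.6], [53.7, -51.1]] mid -0.14999999999999858 deck [[-83.9, -22.3], [77.7, -35.1]]
295 257 [-50.5 -58.9]
305 257 [-27.7 -60.7]
315 256 [ -4.6 -59.1]
325 255 [ 18.7 -57.4]
333 255 [ 37.1 -58.9]
```

View pics/c9.png

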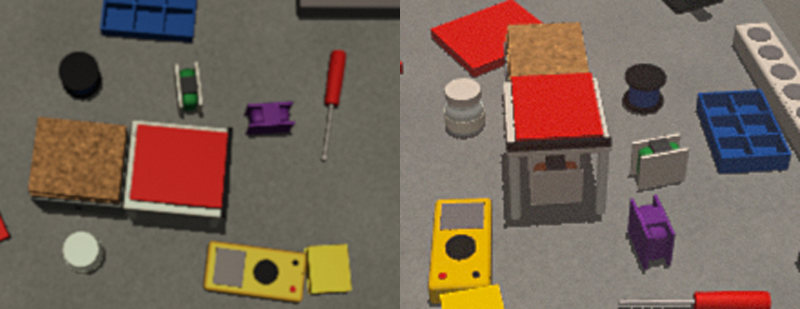

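The row and plate are done, but this check shows the yellow look-alike coil was knocked over and now lies by the meter. My tilted hand or wrist must have touched it when I lowered behind the row. I'll measure what moved before trying to mend it.

```bash
python3 - <<'E'
from h import *
F=np.load("fix.npz");O,x,u=F["O"],F["x"],F["u"]
def R(r): return r
for n in("top.npz","top2.npz","top8.npz","top9.npz"):
    d=dict(np.load(n));f=d["frame"];H,S,V=cv2.split(cv2.cvtColor(f,cv2.COLOR_BGR2HSV));H=H.astype(int)
    ye=(abs(H-26)<8)&(S>130)&(V>70)
    m=ye.copy();m[:,:330]=0;m[:,416:]=0;m[:278]=0;m[330:]=0
    y=ye.copy();y[:,:417]=0;y[:,490:]=0;y[:270]=0;y[330:]=0
    pu=(abs(H-140)<15)&(S>80);pu[:,:360]=0;pu[:,425:]=0
    for k,mm,z in(("meter",m,.034),("yellow",y,.036 if n!="top.npz" else .06),("purple",pu,.05)):
        if mm.sum()>60: print(n,k,rect(d,mm,z),np.argwhere(mm).mean(0).round(1))
    if n in("top9.npz","top.npz"):
        red=((H<6)|(H>174))&(S>150);a=red*0;a[195:275,225:372]=red[195:275,225:372]
        r=rect(d,a,.141 if n=="top.npz" else .139);q=r[:2]-O;print("red",r,q@x,q@u)
        br=(abs(H-14)<8)&(S>70)&(V>70);br[:, :225]=0;br[:,300:]=0;br[:195]=0;br[270:]=0
        if br.sum()>100:r=rect(d,br,.126);q=r[:2]-O;print("brown",r,q@x,q@u)
d0=dict(np.load("top.npz"))["frame"];d9=dict(np.load("top9.npz"))["frame"]
cv2.imwrite("pics/y.png",np.hstack([cv2.resize(a,(400,400),interpolation=cv2.INTER_CUBIC) for a in(dict(np.load("side.npz"))["frame"][330:410,230:310],dict(np.load("side9.npz"))["frame"][300:380,230:310])]))
E
python3 st.py|head -1
```

```text
top.npz meter [ 372.3 -123.9  149.4   75.2   83. ] [303.7 386. ]
top.npz yellow [ 380.2 -283.9   68.5   38.8    3.4] [299.  456.1]
top.npz purple [ 606.8 -148.4   48.5   72.1    4.2] [199.6 391.1]
red [520.2 140.2 131.2 112.5  86.7] -3.9086027757480455 139.32468453417093
top2.npz meter [405.1 -57.9  12.   29.3  63.4] [287.6 352.7]
top2.npz purple [ 606.8 -148.5   48.5   72.     3.7] [199.4 391.2]
top8.npz meter [ 372.1 -123.7  149.4   79.8   85.3] [303.7 386.2]
top8.npz yellow [ 376.5 -232.9   71.9   65.9    3.7] [301.5 431.2]
top8.npz purple [ 606.8 -148.5   48.4   72.     3.9] [199.3 391.2]
top9.npz meter [ 372.3 -123.3  150.2   79.4   85.3] [303.6 386.1]
top9.npz yellow [ 376.5 -232.9   71.9   65.9    3.7] [301.5 431.2]
top9.npz purple [ 606.8 -148.5   48.5   72.     3.9] [200.7 391.1]
red [511.8  -7.5 131.1 109.5  85. ] 0.4110490991517849 -8.550907018086582
brown [522.4 139.9 131.8 118.5  84.7] -1.6909636245325608 139.21479100356373
t 32.6 joints [0.96 0.12 0.16 1.63 0.04 2.61] tcp [0.2388 0.3665 0.3526] fix x,y mm -303.7 340.6 F [ 0.4 -0.8  0.1] w 0.04238452829456658
```

No pictures are left to view, so I'll go by numbers:
- **Red plate:** (0.4, −8.5), flat and straight.
- **Brown plates, purple coil and meter:** unmoved.
- **Yellow coil:** it tipped over its +y foot edge. It was at (0.380, −0.284) and now lies over y −0.266 to −0.206.

There are 23 s left, so I'll set it upright again: drag it 20 mm clear of the meter, pinch its top corner lightly, swing it up about its foot edge, and slide it home.

```bash
python3 -m pendant '[[1,0,0,0,-0.15],[1,-4.3,0.8,0.5,0],[1,-4.3,0.8,0.5,0],[1,-4.3,0.8,0.5,0],[1,-4.3,0.8,0.5,0]]' 20|grep pos; python3 -m pendant '[[1,-4.3,0.8,0.5,0],[1,-4.3,0.8,0.5,0],[1,-4.3,0.8,0.5,0],[1,-4.3,0.8,0.5,0],[1,-4.3,0.8,0.5,0]]'|grep pos; python3 -m pendant '[[1,-4.3,0.8,0.5,0],[1,-4.3,0.8,0.5,0],[1,-4.3,0.8,0.5,0],[1,-4.3,0.8,0.5,0],[1,-4.3,0.8,0.5,0]]'|grep pos; python3 - <<'E'
from rig import *
import numpy as np
s=observe();R=s['eef_rot'];print(s['clock'],R.round(3),(R.T@(np.array([.378,-.236,.010])-s['tool_pos'])*100).round(2))
E
```

```text
tool_pos: [0.2837, 0.1931, 0.3291]
tool_pos: [0.3359, -0.0192, 0.3006]
tool_pos: [0.3881, -0.2313, 0.2716]
34.1 [[-0.062  0.997 -0.048]
 [ 0.998  0.063  0.005]
 [ 0.008 -0.048 -0.999]] [-0.63  0.21 26.18]
```

```bash
python3 -m pendant '[[1,-0.4,0.1,5,0],[1,-0.2,0.1,5,0],[1,0,0,5,0],[1,0,0,5,0],[1,0,0,3,0]]'|grep -E "pos|force"; python3 -m pendant '[[1,0,0,1.6,0],[1,0,0,1.5,0],[0.75,0,0,0,0],[0.7,0,0,0,0],[0.7,0,0,0,0]]' 20|grep -vE "rot"; python3 -m pendant '[[0.7,0,0,0,0],[0.7,-0.7,0,0,0],[0.7,-0.7,0,0,0],[0.7,-0.6,0,0,0],[0.7,0,0,0,0]]'|grep -vE "rot"
```

```text
tool_pos: [0.3777, -0.2329, 0.039]
wrist_force: [-0.2, 0.1, 0.3]
clock: 35.1
tool_pos: [0.3786, -0.2335, 0.0118]
wrist_force: [0.3, -0.1, -1.4]
width: 0.0698
clock: 35.6
tool_pos: [0.3797, -0.2539, 0.0108]
wrist_force: [0.5, -0.8, -2.2]
width: 0.0698
```

Gripped at 69.8 mm and dragged. Next: open, move to the top corner and pinch lightly.

```bash
python3 -m pendant '[[0.95,0,0,0,0],[0.95,0,0,0,0],[0.95,0,0,-0.9,0],[0.95,1.8,0,0,0],[0.95,1.7,0,0,0]]' 20|grep -vE "rot"; python3 -m pendant '[[0.95,0,0,0,0],[0.75,0,0,0,0],[0.75,0,0,0,0],[0.75,0,0,0,0],[0.75,-0.5,0,-0.7,0]]' 20|grep -vE "rot"; python3 -c "
from rig import *;from h import *
d=get_image('top');f=d['frame'];H,S,V=cv2.split(cv2.cvtColor(f,cv2.COLOR_BGR2HSV));H=H.astype(int)
y=(abs(H-26)<8)&(S>130)&(V>70);y[:,:417]=0;y[:,490:]=0;y[:270]=0;y[340:]=0
print(y.sum(), rect(d,y,.036) if y.sum()>50 else '')"
```

```text
clock: 36.1
tool_pos: [0.378, -0.2178, 0.0209]
wrist_force: [0.4, 0.9, -0.3]
width: 0.0814
clock: 36.6
tool_pos: [0.3781, -0.2231, 0.027]
wrist_force: [0.4, 0.0, -1.2]
width: 0.067
0
```

```bash
python3 -m pendant '[[0.75,0,0,0,0],[0.75,0,0,0,0],[0.95,0,0,0,0],[0.95,0,0,0.7,0],[0.95,0,0,0,0]]' 20|grep -vE "rot"; python3 - <<'E'
from rig import *;from h import *
s=observe();d=get_image('wrist');T=np.eye(4);T[:3,:3]=s["eef_rot"];T[:3,3]=s["tool_pos"];d["view"]=np.linalg.inv(T@d["hand_eye"])
f=d['frame'];H,S,V=cv2.split(cv2.cvtColor(f,cv2.COLOR_BGR2HSV));H=H.astype(int)
y=(abs(H-26)<8)&(S>130)&(V>60)
n,l,st,ce=cv2.connectedComponentsWithStats(y.astype(np.uint8))
for i in range(1,n):
    if st[i,4]>200: print(st[i],ce[i].round())
for c in(280,300,323,345,365):
    col=np.where(y[:,c])[0]; br=col[np.r_[True,np.diff(col)>2]] if len(col) else col;en=col[np.r_[np.diff(col)>2,True]] if len(col) else col
    print(c,list(zip(br,en)),[ray(d,[(c,v)],.036)[0,1].round(4) for v in br],[ray(d,[(c,v)],.036)[0,1].round(4) for v in en])
E
```

```text
clock: 37.15
tool_pos: [0.3775, -0.2227, 0.0191]
wrist_force: [-0.4, 0.1, -0.6]
width: 0.0812
[  206     0   240   266 38728] [318. 127.]
[  242   291   167   106 14547] [325. 341.]
280 [(np.int64(0), np.int64(50)), (np.int64(138), np.int64(249)), (np.int64(291), np.int64(383))] [np.float64(-0.1119), np.float64(-0.1557), np.float64(-0.2157)] [np.float64(-0.1269), np.float64(-0.1978), np.float64(-0.2596)]
300 [(np.int64(0), np.int64(38)), (np.int64(150), np.int64(252)), (np.int64(292), np.int64(385))] [np.float64(-0.1116), np.float64(-0.1595), np.float64(-0.2155)] [np.float64(-0.1228), np.float64(-0.1984), np.float64(-0.2597)]
323 [(np.int64(0), np.int64(35)), (np.int64(152), np.int64(257)), (np.int64(293), np.int64(389))] [np.float64(-0.1113), np.float64(-0.1596), np.float64(-0.2151)] [np.float64(-0.1215), np.float64(-0.1998), np.float64(-0.2607)]
345 [(np.int64(0), np.int64(44)), (np.int64(144), np.int64(213)), (np.int64(237), np.int64(261)), (np.int64(293), np.int64(385))] [np.float64(-0.111), np.float64(-0.1563), np.float64(-0.191), np.float64(-0.2143)] [np.float64(-0.1239), np.float64(-0.1815), np.float64(-0.2007), np.float64(-0.2576)]
365 [(np.int64(1), np.int64(67)), (np.int64(120), np.int64(265)), (np.int64(294), np.int64(383))] [np.float64(-0.1109), np.float64(-0.1477), np.float64(-0.2141)] [np.float64(-0.1306), np.float64(-0.2017), np.float64(-0.2557)]
```

The pinch missed the end by a few mm. I'll shift 3 mm and pinch again.

```bash
python3 -m pendant '[[0.95,-0.35,0,0.1,0],[0.95,0,0,0,0],[0.75,0,0,0,0],[0.75,0,0,0,0],[0.75,0,0,0,0]]' 20|grep -vE "rot"
```

```text
clock: 37.7
tool_pos: [0.3783, -0.2267, 0.0194]
wrist_force: [-0.8, 1.0, 6.0]
width: 0.0691
```

```bash
python3 -m pendant '[[0.75,0,0,0,0],[0.75,-0.5,0,-0.7,0],[0.75,-0.55,0,-0.7,0],[0.75,-0.7,0,-0.55,0],[0.75,-0.7,0,-0.5,0]]'|grep -vE "rot"; cat > yc.py <<'E'
from rig import *;from h import *
s=observe();d=get_image('wrist');T=np.eye(4);T[:3,:3]=s["eef_rot"];T[:3,3]=s["tool_pos"];d["view"]=np.linalg.inv(T@d["hand_eye"])
f=d['frame'];H,S,V=cv2.split(cv2.cvtColor(f,cv2.COLOR_BGR2HSV));H=H.astype(int)
y=(abs(H-26)<8)&(S>130)&(V>40)
for c in(285,323,360):
    col=np.where(y[:,c])[0];br=col[np.r_[True,np.diff(col)>2]];en=col[np.r_[np.diff(col)>2,True]];print(c,[(int(a),int(b)) for a,b in zip(br,en)])
sd=get_image("side")["frame"];H,S,V=cv2.split(cv2.cvtColor(sd,cv2.COLOR_BGR2HSV));H=H.astype(int)
m=(abs(H-26)<8)&(S>130)&(V>40);m[:,:220]=0;m[:,320:]=0;m[:285]=0;m=m.astype(np.uint8)
n,l,st,ce=cv2.connectedComponentsWithStats(m);print([st[i].tolist() for i in range(1,n) if st[i,4]>60])
sm=cv2.resize(sd[300:400,235:315],(80,50));H,S,V=cv2.split(cv2.cvtColor(sm,cv2.COLOR_BGR2HSV))
for r in range(0,50,2):print("".join(("#" if V[r,c]>150 else "+") if abs(int(H[r,c])-26)<9 and S[r,c]>120 else ("o" if V[r,c]<60 else ".") for c in range(80)))
E
python3 yc.py
```

```text
clock: 38.2
tool_pos: [0.3812, -0.252, 0.044]
wrist_force: [-0.0, -0.1, -2.0]
width: 0.069
285 [(66, 173), (282, 384)]
323 [(79, 181), (283, 389)]
360 [(0, 5), (44, 188), (285, 384)]
[[247, 294, 6, 25, 101], [256, 333, 24, 14, 248], [256, 347, 40, 41, 1264]]
..............###+oooooooooo..................oooooooooooo......................
.............####.oooooooooooooooooooooooooooooooooooooooo......................
.............####+ooooooooooooooooooooooooooooooooooooooo..........oooo.........
.............#####ooooooooooooooooooooooooooooooooooooooooooooooooooooo.........
............####+oooooooooooooooooooooooooooooooooooooooooooooooooooooooo.......
..oooooooooooooooooooooooooooooooooooooooooooooooooooooooo......ooooooooo.......
..oooooooooooo+++oooooooooooooooooooooooooooooooooooooooo.......ooooooooo.......
...oooooooo.#####+oooooooooooooooooooooooooooooooooooooooooooooooooooooo........
...oooooo..####+ooooooooooooooooooooo++++++++o....oooooooooooooooooooooo........
....oooooooooooooooooooooooo+###############+.........ooooooooo.................
.....oooooooooooooooooo++++++++
[... 483 characters left out ...]
+++++++++++++++++++++++++++++++.....................
ooo...oo....o.......oo.+++++++++++++++++++++++++++++++++++++....................
........o...o........o..++++++++++++++++++++++++++++++++++++....................
.o...oo....oo...o.......++++++++++++++++++++++++++++++++++++....................
..o..ooo.......o.....oo..++++++++++++++++++++++++++++++++++++.o.................
..ooo.o.o..oo.oo...o...o..++++++++++++++++++....oo.........o....................
oo.o.....o....o....oo.oooo....o..oo........o...o................................
.o....oooo.oo...o.oo..o.o.o............oo....o............o.....................
.....o.o.oo..o.o...o.oo...ooo.....o......o.........o.o..........................
```

The wrist carries about 2 N, so the coil was lifted without pivoting. The pinch point is already at standing height (about 58 mm), so I'll ease the grip a little at a time to let it swing down.

```bash
python3 -m pendant '[[0.78,0,0,0,0],[0.79,0,0,0,0],[0.8,0,0,0,0],[0.805,0,0,0,0],[0.81,0,0,0,0]]' 20|grep -vE "rot|pos"; python3 yc.py|head -4
```

```text
clock: 38.8
wrist_force: [-0.7, 0.3, -2.3]
width: 0.0694
285 [(68, 176), (282, 383)]
323 [(81, 183), (283, 389)]
360 [(0, 5), (48, 190), (285, 384)]
[[247, 294, 6, 25, 94], [255, 332, 25, 15, 268], [256, 347, 40, 41, 1263]]
```

```bash
python3 -m pendant '[[0.812,0,0,0,0],[0.814,0,0,0,0],[0.816,0,0,0,0],[0.818,0,0,0,0],[0.82,0,0,0,0]]' 20|grep -vE "rot|pos"; python3 yc.py|head -4
```

```text
clock: 39.4
wrist_force: [0.0, 1.4, 1.0]
width: 0.0703
285 [(68, 175), (260, 383)]
323 [(81, 183), (261, 384)]
360 [(0, 5), (47, 190), (263, 383)]
[[247, 295, 6, 24, 96], [255, 333, 25, 14, 269], [256, 347, 38, 38, 1146]]
```

```bash
python3 - <<'E'
from rig import *;from h import *
d=get_image("side");x0,x1=.343,.413
for nm,Y0,Y1,Z in(("lying",-.311,-.251,.036),("lying-9",-.266,-.206,.036),("upright",-.311,-.275,.06),("orig",-.302,-.266,.06)):
    print(nm,"near top",proj(d,[(x0,Y0,Z),(x1,Y0,Z)]).round().tolist(),"near bot",proj(d,[(x0,Y0,0),(x1,Y0,0)]).round().tolist(),"far top",proj(d,[(x0,Y1,Z),(x1,Y1,Z)]).round().tolist())
f=d["frame"];np.savez("sideA.npz",**d)
for r in range(320,396,3):
    q=f[r,240:312:2].astype(int);print(r,"".join(("%x"%min(15,p.max()//16)) if p[1]-p[0]>40 else "." for p in q))
s9=dict(np.load("side9.npz"))["frame"];print("s9")
for r in range(320,396,3):
    q=s9[r,240:312:2].astype(int);print(r,"".join(("%x"%min(15,p.max()//16)) if p[1]-p[0]>40 else "." for p in q))
s9=dict(np.load("side.npz"))["frame"];print("orig")
for r in range(335,396,3):
    q=s9[r,240:312:2].astype(int);print(r,"".join(("%x"%min(15,p.max()//16)) if p[1]-p[0]>40 else "." for p in q))
E
```

```text
lying near top [[256.0, 384.0], [292.0, 378.0]] near bot [[258.0, 394.0], [292.0, 389.0]] far top [[254.0, 358.0], [288.0, 354.0]]
lying-9 near top [[255.0, 364.0], [289.0, 360.0]] near bot [[256.0, 375.0], [290.0, 370.0]] far top [[253.0, 341.0], [285.0, 337.0]]
upright near top [[255.0, 376.0], [292.0, 371.0]] near bot [[258.0, 394.0], [292.0, 389.0]] far top [[254.0, 361.0], [289.0, 356.0]]
orig near top [[255.0, 372.0], [291.0, 367.0]] near bot [[257.0, 390.0], [292.0, 385.0]] far top [[254.0, 357.0], [289.0, 352.0]]
320 ....................................
323 ....................................
326 ....cf..............................
329 ...8ee..............................
332 ...ce...............................
335 ............adfeeeed................
338 ...........8a9999987................
341 .........66766666676................
344 ........766666666666................
347 ....................................
350 ...............7777777777...........
353 ........677777777777777777..........
356 ........677777777777777777..........
359 ........677777776777777777..........
[... 1727 characters left out ...]
...
347 ....................................
350 ....................................
353 .....................cfff...........
356 .............ceeeeee76666...........
359 ........fe977beeeeeebdec6...........
362 ........767addeeeeeeeeee8...........
365 ........77deeeeeeeeeeeedcfc.........
368 .........6ceeedeeeeeed87667.........
371 .........ffeed7766667677777.........
374 .........666677676777766777.........
377 .........677677776766777776.........
380 .........767667767676776766.........
383 ..........77667667766777676.........
386 ..........7666777667................
389 ..........766.......................
392 ....................................
395 ....................................
```

The side-view silhouette (foot edge at y≈−0.288) and the wrist view both fit a coil tilted about 33°, resting on its foot edge and the pads. I'll continue the arc about that edge with the light grip.

```bash
python3 -m pendant '[[0.812,0,0,0,0],[0.812,-0.63,0,-0.24,0],[0.812,-0.63,0,-0.24,0],[0.812,-0.67,0,-0.1,0],[0.812,-0.67,0,-0.1,0]]' 20|grep -vE "rot"; cat > yd.py <<'E'
from rig import *;from h import *
d=get_image("side");f=d["frame"]
for r in range(335,404,3):
    q=f[r,240:312:2].astype(int);print(r,"".join(("%x"%min(15,p.max()//16)) if p[1]-p[0]>40 else "." for p in q))
E
python3 yd.py; python3 yc.py|head -3
```

```text
clock: 40.05
tool_pos: [0.383, -0.2779, 0.0499]
wrist_force: [0.4, 0.7, -1.1]
width: 0.0693
335 .....ff.............................
338 ....cbb.............................
341 ...66...............................
344 .............5667776................
347 ....................................
350 ....................................
353 ....................................
356 ....................................
359 ................77777777777.........
362 .........776777776777777777.........
365 .........676777777777777777.........
368 .........777777777777777777.........
371 .........5777777777777777777........
374 ..........777777777777777777........
377 ..........777777777777777777........
380 ..........777777777777777777........
383 ..........7777777777777777776.......
386 ..........7777777777777777777.......
389 ...........77777777777667...........
392 ...........77667....................
395 ....................................
398 ....................................
401 ....................................
285 [(0, 118), (260, 382)]
323 [(12, 125), (261, 384)]
360 [(0, 131), (262, 384)]
```

```bash
python3 -m pendant '[[0.815,0,0,-0.2,0],[0.817,0,0,0,0],[0.818,0,0,0,0],[0.819,0,0,0,0],[0.82,0,0,0,0]]' 20|grep -vE "rot"; python3 yd.py|grep -v "\.\.\.\.\.\.\.\.\.\.\.\.\.\.\.\.\.\.\.\.\.\.\.\.\.\.\.\.\.\.\.\.\.\.\.\."; python3 yc.py|head -3
```

```text
clock: 40.7
tool_pos: [0.383, -0.277, 0.0519]
wrist_force: [-0.3, 0.4, 0.6]
width: 0.0701
335 .....ee.............................
338 ....cc..............................
341 ...66.............65................
344 .............7776766................
356 .................55.5776677.........
359 .........777766777777777777.........
362 .........777777777777777777.........
365 .........877777777777777777.........
368 .........777777777777777777.........
371 .........777777777777777777.........
374 .........6777777777777777776........
377 ..........777777778777777777........
380 ..........777777777777777777........
383 ..........777877777777777777........
386 ..........877777777777777778........
389 ..........577777776.................
285 [(5, 121), (251, 354)]
323 [(19, 129), (252, 355)]
360 [(0, 135), (253, 356)]
```

```bash
python3 -m pendant '[[0.818,-0.3,0,-0.1,0],[0.818,-0.5,0,0,0],[0.818,-0.6,0,0,0],[0.818,-0.6,0,0.1,0],[0.819,-0.5,0,0.15,0]]' 20|grep -vE "rot"; python3 yd.py|grep -v "\.\.\.\.\.\.\.\.\.\.\.\.\.\.\.\.\.\.\.\.\.\.\.\.\.\.\.\.\.\.\.\.\.\.\.\."; python3 yc.py|head -3
```

```text
clock: 41.35
tool_pos: [0.3845, -0.3029, 0.05]
wrist_force: [-3.4, -0.3, 3.1]
width: 0.0701
335 ...deef.............................
359 ....................6568aa8.........
362 ...........7666566655677aa9.........
365 ..........777766556565555774........
368 ..........765555656566777777........
371 ..........666777777777777677........
374 ..........777777777777777777........
377 ..........776777776777777767........
380 ..........776777766777777777........
383 ..........6777776777777777775.......
386 ..........6767777777777777777.......
389 ..........7777767777777777767.......
392 ...........777777777777777777.......
395 ...........7777777777...............
398 ...........77.......................
285 [(0, 67), (246, 332)]
323 [(0, 75), (246, 332)]
360 [(0, 81), (246, 332)]
```

The top structure is visible again and the front face is nearly vertical: about 65–70°, past the balance point. I'll follow through and release.

```bash
python3 -m pendant '[[0.819,-0.5,0,0.15,0],[0.819,-0.5,0,0.25,0],[0.819,-0.4,0,0.2,0],[0.85,0,0,0,0],[0.95,0,0,0,0]]' 20|grep -vE "rot"; python3 yd.py|grep -v "\.\.\.\.\.\.\.\.\.\.\.\.\.\.\.\.\.\.\.\.\.\.\.\.\.\.\.\.\.\.\.\.\.\.\.\."; python3 yc.py|head -3
```

```text
clock: 42.0
tool_pos: [0.3852, -0.3158, 0.0438]
wrist_force: [-0.5, 0.2, 0.9]
width: 0.081
335 ...deeeee...........................
338 ...acbbbb...........................
341 ...66666............................
344 ....665.............................
365 ..........................7.........
368 ...............666666776766.........
371 .........877777666666666667.........
374 .........566555666676666666.........
377 ..........66666666666666766.........
380 ..........766766666666666766........
383 ..........766666776667666666........
386 ..........776667776766666666........
389 ..........666666766666667667........
392 ..........767767676666676667........
395 ..........676766666667666766........
398 ...........766766677676766..........
401 ...........6666.....................
285 [(0, 37), (231, 345)]
323 [(0, 44), (235, 349)]
360 [(0, 51), (239, 353)]
```

```bash
python3 -m pendant '[[1,0,0,-0.5,0],[1,0,0,-3,0],[1,0,0,-5,0],[1,0,0,-5,0],[1,2,0,-4,0]]' 20|grep -vE "rot"; python3 yd.py|grep -v "\.\.\.\.\.\.\.\.\.\.\.\.\.\.\.\.\.\.\.\.\.\.\.\.\.\.\.\.\.\.\.\.\.\.\.\."; python3 - <<'E'
from rig import *;from h import *
s=observe();d=get_image('wrist');T=np.eye(4);T[:3,:3]=s["eef_rot"];T[:3,3]=s["tool_pos"];d["view"]=np.linalg.inv(T@d["hand_eye"]);np.savez("wB.npz",**d)
f=d['frame']
for r in range(180,400,8):
    q=f[r,200:450:4].astype(int);print(r,"".join(("%x"%min(15,p.max()//16)) if p[1]-p[0]>30 and p[2]-p[0]>40 else "." for p in q))
E
```

```text
clock: 42.65
tool_pos: [0.3926, -0.2979, 0.2221]
wrist_force: [1.0, -0.3, 0.5]
width: 0.0855
335 ...deeeeeeeeeeeeeeed................
338 ...acbbbbbaaa9999987................
341 ...66666666667766666................
344 ....6677666776767676................
368 ...............766666776766.........
371 .........876677666676666666.........
374 ..........77665666666666666.........
377 ..........76666666666677666.........
380 ..........666776666666666666........
383 ..........776666777676766676........
386 ..........776777776667667767........
389 ..........766777666666667677........
392 ..........767767766767666667........
395 ..........666776776666766767........
398 ...........6676767677666666.........
401 ...........7666.....................
180 ...............................................................
188 ...............................................................
196 ...............................................................
204 ...............................................................
212 ......................666666666666.............................
220 .......
[... 852 characters left out ...]
....................
324 ...............................................................
332 ...............................................................
340 ...............................................................
348 ...............................................................
356 ...............................................................
364 ...............................................................
372 ...............................................................
380 ...............................................................
388 ...............................................................
396 ...............................................................
```

The wrist view now shows two flanges with the narrower winding between, 36 × 70 mm, so the yellow coil is upright again. I'll measure where it stands and slide it home.

```bash
python3 - <<'E'
from h import *
d=dict(np.load("wB.npz"));f=d["frame"].astype(int)
m=((f[...,1]-f[...,0]>30)&(f[...,2]-f[...,0]>40));m[:190]=0;m[280:]=0;m[:,:270]=0;m[:,370:]=0
print(rect(d,m,.06),"orig 380.2 -283.9 68.5 38.8 3.4")
from rig import observe
s=observe();R=s["eef_rot"];c=rect(d,m,.06)[:2]/1e3
print(s["clock"],R.round(3),(R.T@(np.r_[c,.04]-s["tool_pos"])*100).round(2))
E
```

```text
[ 383.3 -311.3   46.9   70.3   88.8] orig 380.2 -283.9 68.5 38.8 3.4
42.75 [[-0.065  0.997 -0.041]
 [ 0.998  0.065  0.001]
 [ 0.004 -0.041 -0.999]] [-1.43 -0.42 18.5 ]
```

```bash
python3 -m pendant '[[1,-0.9,-0.2,4,0],[1,-0.7,-0.1,5,0],[1,0,0,5,0],[1,0,0,4,0],[1,0,0,2,0]]' 20|grep -vE "rot"; python3 -m pendant '[[0.85,0,0,0.2,0],[0.75,0,0,0,0],[0.75,0,0,0,0],[0.75,0,0,0,0],[0.75,0.4,-0.05,0,0]]' 20|grep -vE "rot"; python3 -m pendant '[[0.75,0.7,-0.1,0,0],[0.75,0.7,-0.1,0,0],[0.75,0.7,-0.1,0,0],[0.75,0.45,0,0,0],[0.75,0,0,0,0]]' 20|grep -vE "rot"
```

```text
clock: 43.25
tool_pos: [0.3788, -0.3105, 0.0165]
wrist_force: [0.0, 0.0, 0.1]
width: 0.0852
clock: 43.75
tool_pos: [0.3805, -0.3086, 0.0186]
wrist_force: [-0.1, 0.6, -1.9]
width: 0.0714
clock: 44.25
tool_pos: [0.3752, -0.282, 0.0182]
wrist_force: [0.6, -0.6, -1.6]
width: 0.0713
```

```bash
python3 -m pendant '[[0.75,0,0.4,0,0],[0.75,0,0,0.2,0],[0.82,0,0,0,0],[0.9,0,0,0,0],[1,0,0,0,0]]' 20|grep -vE "rot"; python3 -m pendant '[[1,0,0,-2,0],[1,0,0,-4,0],[1,0,0,-5,0],[1,0,0,-5,0],[1,0,0,-5,0]]' 20|grep -vE "rot"; python3 - <<'E'
from rig import *;from h import *
s=observe();d=get_image('wrist');T=np.eye(4);T[:3,:3]=s["eef_rot"];T[:3,3]=s["tool_pos"];d["view"]=np.linalg.inv(T@d["hand_eye"]);np.savez("wC.npz",**d)
f=d["frame"].astype(int)
m=((f[...,1]-f[...,0]>30)&(f[...,2]-f[...,0]>40))
for r in range(190,300,6):
    print(r,"".join(("%x"%min(15,f[r,c].max()//16)) if m[r,c] else "." for c in range(240,420,3)))
E
```

```text
clock: 44.75
tool_pos: [0.3791, -0.2826, 0.0158]
wrist_force: [0.0, 0.0, 0.4]
width: 0.0854
clock: 45.25
tool_pos: [0.3889, -0.2835, 0.2278]
wrist_force: [2.1, -0.8, 0.6]
width: 0.0855
190 ............................................................
196 ............................................................
202 .................66677667666667777777778....................
208 ................8888888888888877b98777778...................
214 ...................8888888888888878eeefff...................
220 ..................6888888888888888988d6.....................
226 ..................78888888888888888887......................
232 .................6677778888888888888876.....................
238 ................888887788888888876666666....................
244 ..........................56777888888888....................
250 ............................................................
256 ............................................................
262 ............................................................
268 ............................................................
274 ............................................................
280 ............................................................
286 ............................................................
292 ............................................................
298 ............................................................
```

```bash
python3 -m pendant '[[1,-2.8,-3.6,-1.7,0],[1,-2.8,-3.6,-1.7,0],[1,-2.8,-3.6,-1.7,0],[1,-2.8,-3.6,-1.7,0],[1,-2.8,-3.6,-1.7,0]]'|grep pos;python3 -m pendant '[[1,-2,-3,0,0],[1,0,0,0,0],[1,0,0,0,0],[1,0,0,0,0],[1,0,0,0,0]]'|grep -E "clock|pos"; python3 - <<'E'
from rig import *;from h import *
F=np.load("fix.npz");O,x,u=F["O"],F["x"],F["u"]
t=get_image("top");s=get_image("side");np.savez("topZ.npz",**t);np.savez("sideZ.npz",**s)
t0=dict(np.load("top.npz"));s0=dict(np.load("side.npz"))
for n,a,b in(("top",t,t0),("side",s,s0)):
    df=(np.abs(a["frame"].astype(int)-b["frame"]).max(2)>45).astype(np.uint8);df=cv2.morphologyEx(df,cv2.MORPH_OPEN,np.ones((2,2)))
    k,l,st,ce=cv2.connectedComponentsWithStats(df);print(n,[st[i].tolist() for i in range(1,k) if st[i,4]>25])
for nm,d in(("t0",t0),("tZ",t)):
    f=d["frame"];H,S,V=cv2.split(cv2.cvtColor(f,cv2.COLOR_BGR2HSV));H=H.astype(int)
    ye=(abs(H-26)<8)&(S>130)&(V>70);y=ye.copy();y[:,:425]=0;y[:,490:]=0;y[:270]=0;y[330:]=0;print(nm,"yellow",rect(d,y,.06),y.sum())
    m=ye.copy();m[:,:330]=0;m[:,420:]=0;m[:278]=0;m[330:]=0;print(nm,"meter",rect(d,m,.034))
    red=((H<6)|(H>174))&(S>150);a=red*0;a[195:275,225:372]=red[195:275,225:372];r=rect(d,a,.141 if nm=="t0" else .139);q=r[:2]-O;print("red",r,(q@x).round(1),(q@u).round(1))
for fr_,lab in((s0,"orig"),(s,"now")):
    print(lab)
    for r in range(347,396,4):
        q=fr_["frame"][r,244:306:2].astype(int);print(r,"".join(("%x"%min(15,p.max()//16)) if p[1]-p[0]>40 else "." for p in q))
E
```

```text
tool_pos: [0.2213, -0.4364, 0.3187]
clock: 46.3
tool_pos: [0.1951, -0.4568, 0.3191]
top [[229, 201, 67, 55, 3174], [299, 205, 66, 58, 3303], [402, 235, 3, 12, 30], [382, 237, 20, 32, 349], [404, 239, 16, 31, 310], [420, 240, 14, 32, 311], [448, 284, 5, 15, 34], [460, 284, 5, 10, 32], [316, 348, 104, 26, 1139], [613, 351, 27, 12, 228], [422, 365, 37, 51, 910], [461, 364, 127, 67, 3645], [596, 368, 44, 54, 1086], [332, 371, 58, 23, 471], [303, 372, 11, 5, 26], [254, 386, 20, 11, 46], [237, 400, 33, 56, 777], [269, 439, 11, 14, 61], [280, 446, 14, 18, 98], [260, 452, 6, 8, 37], [267, 454, 11, 15, 69], [255, 459, 15, 16, 113]]
side [[148, 0, 15, 14, 109], [19, 18, 87, 157, 7054], [157, 48, 14, 27, 249], [170, 116, 19, 99, 469], [288, 188, 55, 71, 3012], [9, 211, 9, 16, 61], [182, 222, 8, 12, 56], [140, 229, 44, 17, 284], [0, 232, 90, 248, 7695], [129, 246, 12, 13, 89], [151, 257, 29, 12, 174], [73, 281, 17, 5, 44], [158, 299, 8, 6, 33], [306, 302, 26, 9, 134], [192, 308, 7, 27, 111], [307, 311, 30, 14, 225], [135, 319, 10, 8, 38], [308, 325, 31, 15, 256], [123, 337, 69, 143, 3528], [71, 
[... 637 characters left out ...]
677777......
375 .......677776767666777777......
379 .......767776667776767767......
383 ........77667667766777676......
387 ........67677675...............
391 ...............................
395 ...............................
now
347 ...............................
351 ...............................
355 .................bcffffe.......
359 ......fefe99eeeeeea67767.......
363 .......67addeeeeeeeeeea6.......
367 .......6ceeeeeeeeeeeedefd......
371 .......befeeeeb8777666677......
375 .......677776677766676677......
379 .......677776767666777776......
383 .......776677767777766676......
387 ........676777777675...........
391 ...............................
395 ...............................
```

The yellow coil stands again, 2.8 mm and about 3.5° from its original pose. The meter, purple coil and the rest are unchanged. Handing in at 46 s.

```bash
python3 -c "
from rig import *
print(sign_off())"
```

```text
the job is handed in; nothing more can be done
None
```

The row and the red plate are both in place, but I knocked over the yellow look-alike coil along the way. I stood it back up, though not exactly as it was. The job was handed in at about 46 s of the 56 s allowed.

- **Row of coils:** I pushed the three copper coils in low from behind, with the tool tilted about 47° so the hand cleared the deck edge. They met the stop with about 12 N. The rear coil's top corners measured x −34.3 and +34.0 mm, and its back face about y −51 to −53 mm against a target of −52. The row was closed and upright each time I could see it. Once it was seated I saw mostly the rear coil, and I did not measure the row again after moving the plate.
- **Red plate:** I slid it onto the deck with the fingers behind it, and it met the lip with about 14 N. The last measurement put it straight at (0.4, −8.6) mm against a target of (0, −7). The lip prevents −8.6, so that difference is within the camera error. The brown plates measured in place in the check right after the slide.
- **Yellow coil:** my tilted hand tipped it over, most likely while coming down behind the row, and I only saw it in the check after the plate. I dragged it clear of the meter, swung it upright and slid it back. It now stands about 3 mm and 3.5° from its first pose.
- **Everything else:** the meter's measured pose is unchanged. The final pictures show no other differences beyond the row, plate, yellow coil, arm and its shadow.

I had used all 12 picture views by then, so I worked out the yellow coil's repair and final check from camera measurements alone. One of my early pinches on it also missed.

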